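# Set the trolley's drum brake and clear up

### The arm

A 6-joint arm with a two-finger parallel gripper is mounted at the origin on the work surface. World frame = base frame: x ahead of the robot, y to its left, z up, the work surface at z = 0. Lengths are in m, angles in rad, forces in N, time in s.
With the tool pointing down it reaches from about 0.425 to 1.125 m from the base axis. Payload 14.9 kg.
Tool frame: the origin (TCP) lies midway between the tips of the shut fingers; the grasp point (between the pads) lies 19 mm behind it (arm.hold_point_z is the z of the grasp point in the tool frame, in m); z points along the fingers, y is the line along which they close (so a half turn about z gives the same grasp; the last joint's range is limited). The gripper opens to 91 mm and grips with 3 to 60 N. Pads are 32 mm wide; open, the fingers measure 118 mm over their backs; the gripper's body (76 mm by 178 mm) begins 60 mm behind the grasp point.
Start: joints at [1.304, 0.379, 1.734, -0, 1.028, -0.033], TCP at [0.162, 0.681, 0.214] pointing down, gripper open.
Joint ranges: [-2.77, 2.77], [-0.74, 2.19], [0, 2.66], [-1.06, 4.2], [0.31, 2.87], [-3.08, 3.08]. Speed limits (rad/s): [1.89, 1.89, 2.39, 3.14, 3.14, 3.14].

### API

Orientations are given as a unit quaternion [x, y, z, w].
In Python, from rig import arm, vision, job gives the robot as it stands.
- The arm moves only by the tool move_arm, never from a script. Its argument "rows" is a list that holds one entry, the list of rows, each a list of 5 numbers: the shift along the tool's x, y, z in mm, then the turn about the tool's z in rad, then the closure in counts, from 0 (fully open) to 255 (shut). In form: [[[dx, dy, dz, yaw, claw], ...]]. A call has 1 to 12 rows; each row is the pose to reach, as a shift and turn from the pose commanded when the call began, along the tool's axes at that moment; what a row does not reach only later rows make up. A row lasts 1/8 s, in which the tool goes at most 62.5 mm and 10.7 degrees, less where a joint would pass 70% of its speed; a pose out of reach is approached as far as the arm can. A call with a gripper value outside its range is refused whole. The fingers move at their own pace and stop on an object; the grip force is fixed at half the most. Time passes only in rows, so rows that repeat a pose let the fingers close. It gives the time, the measured TCP pose, the force, the opening and the grip force at its end, in the units of the state.
- arm.read_state(): the state, without advancing time (a new reading comes with each control period).
- vision.grab_frame(name): name is "scene" or "top"; returns the picture (384x512x3 uint8, red, green, blue); there is no depth.
- vision.camera_params(name): a dict with "K" (3x3 intrinsics, pixels), "cam_to_world" (4x4, takes a point from camera to world coordinates). Camera axes: x right, y up, looking along -z (the intrinsics and any distortion apply to the point x, -y, -z); pixel columns grow to the right and rows downward; lengths in m; the calibration is good to about 2 mm. A picture is of the moment at which its call begins. camera_params takes no time and is no camera call.
- job.finish_job(): hands the job in; it is judged then, once.
The state is a dict: "clock": time; "qpos": joint angles; "qd": joint speeds; "joint_efforts": joint torques, N m; "eef_pos": TCP position; "eef_rot": TCP orientation; "contact_force": force on the tool from outside, world axes, zero at the start; "torque": the same for the moment, N m; "width": finger opening in m; "gripper_force": force on a finger pad.
Only numpy, scipy, OpenCV 4.12 (cv2) and the standard library are available. Lean on these libraries where they do the work, as an engineer would, in place of code of your own. Each camera call takes 0.05 s, during which the arm holds its last target. There are 200 camera calls.

### The job

Finish the trolley brake lying on the table: turn its drum so that the slot in the drum face is over the star wheel, then with the adjusting spoon work the star wheel round through the slot, tooth by tooth, until the shoes bind and it will go no further, and back it off two teeth. Stand the spoon back in its hole in the wooden block and push the rubber dust plug home in the slot. Put all the worn brake shoes into the grey scrap bin, but leave the sound one, with the thick lining, where it lies, and the brush and the screw cap too.

Things in the scene. Friction and masses are not known exactly. Their poses are not given: they have to be found in the camera images.
- hub: Fixed brake assembly: steel backing plate, 190 mm across, 6 mm thick, lying on the table near its middle; carries the drum and the star wheel. Origin: centre of the plate's underside, on the drum's axis; z up; its x axis points to the side where the star wheel sits; a dark lever bracket, 22 mm wide, sticks 40 mm out of the plate on the opposite side.
- drum (a joint): Turn of the drum about the hub's axis, rad, anticlockwise from above positive; turns freely either way, stiffly (0.25 N m), stays where left. At 0 the slot lies over the star wheel; starts up to 1.3 rad off, either way. The drum is a steel pot, 182 mm across, flat face up, 72 mm above the table. Turn it by the grease cap on its middle, gripped from above.
- cap_top (a point): Centre of the top of the grease cap, 110 mm above the table, on the drum's axis. The round steel cap is fixed to the drum: 44 mm across, standing 38 mm above the drum face, with a low foot 60 mm across (up to 8 mm above the face).
- slot (a point): Centre of the access slot in the drum face, at the face's top (72 mm), 56 mm from the drum's axis; turns with the drum: x points outward along the slot, z up. The slot is 40 mm long (x) and 14 mm wide, through the 6 mm thick face; the tips of the star wheel's teeth pass 10 mm below the face's top.
- adjuster_axis (a point): Centre of the star wheel, fixed in the brake, 56 mm from the drum's axis, 39 mm above the table; its y axis is the wheel's axle (level, tangential to the drum), its x axis points outward from the drum's axis.
- adjuster (a joint): Turn of the star wheel, rad; one tooth is 0.628. It grows (shoes spread, tighter) as the top teeth are pushed outward from the drum's axis; inward backs off. Range 0 to 5.027, where the shoes bind and it stops dead; starts 4 to 6.5 teeth below. Friction 0.05 N m (2.5 N at the teeth), stays where left. At q a tooth leans outward by q from straight up, others every 36 degrees.
- starwheel: Steel star wheel under the drum face: 10 straight teeth, 46 mm across the tips, core 24 mm across, teeth 3 mm thick and 12 mm wide along the axle. To be turned with the spoon, not the fingers.
- spoon: Adjusting spoon, 0.12 kg: upright black handle, 20 (x) by 26 (y) mm, up to z = +70 mm, a 22 by 28 by 4 mm steel collar at its foot and a straight steel blade below, down to z = -61 mm, 3.6 mm thick (x), 8 mm wide (y). Origin: middle of the collar's underside; z up. Stands in the block, collar on the block's top. Grip the handle across x and lever along x.
- spoon_hole (a point): Mouth of the spoon's hole: centre, at the block's top, 65 mm above the table. The hole is 14 mm square and goes right through; its x and y axes are the block's.
- block: Fixed wooden tool block, 80 (x) by 150 (y) by 65 mm tall. Two screwdriver handles, 40 mm tall, stand fast 45 mm to the -y side of its middle; the spoon's hole is 35 mm to the +y side. Origin: centre of the underside. It stands left or right of the brake, the bin on the other side.
- plug: Black rubber dust plug: flange 50 (x) by 24 (y) by 5 mm, on it a grip tab 34 (x) by 10 (y) mm, up to z = +23 mm, below it a stem 34 (x) by 9.5 (y) by 8 mm. Origin: centre of the flange's underside; z up. Stands on its stem on the table beyond the brake. Home: stem in the slot, flange flat on the drum face, long side along the slot.
- bin: Fixed grey steel scrap bin, open above, 240 (x) by 170 (y) by 65 mm tall, 5 mm walls and floor. Origin: centre of the underside.
- worn1: Worn brake shoe (one to three are there), 0.25 kg: curved steel arc, inner radius 65 mm, 110 mm end to end, lying on its side, 34 mm tall, lining outside worn to 4 mm; a web inside the curve up to 11 mm above the table. Origin: underside, middle of the arc; x outward from the curve; arc and lining are 9 mm thick there, x = -5 to +4 mm. Grip across x, fingertips above the web.
- worn2: Worn brake shoe (one to three are there), 0.25 kg: curved steel arc, inner radius 65 mm, 110 mm end to end, lying on its side, 34 mm tall, lining outside worn to 4 mm; a web inside the curve up to 11 mm above the table. Origin: underside, middle of the arc; x outward from the curve; arc and lining are 9 mm thick there, x = -5 to +4 mm. Grip across x, fingertips above the web.
- worn3: Worn brake shoe (one to three are there), 0.25 kg: curved steel arc, inner radius 65 mm, 110 mm end to end, lying on its side, 34 mm tall, lining outside worn to 4 mm; a web inside the curve up to 11 mm above the table. Origin: underside, middle of the arc; x outward from the curve; arc and lining are 9 mm thick there, x = -5 to +4 mm. Grip across x, fingertips above the web.
- sound: The sound brake shoe, like the worn ones but with a thick lining of 10 mm (15 mm in all, x = -5 to +10 mm); always there, in any of the shoes' places. It stays where it lies on the table.
- screwcap: White plastic screw cap, 64 mm across, 34 mm tall, standing on the table; not part of the job. Origin: centre of the underside.
- brush: Flat brush with a wooden handle, 170 mm long, lying on the table; not part of the job. Origin: at its middle, underside.
Not all that is in view belongs to the job. What is shaped like the worn3 but green or purple is not meant.

How it is judged:
By the outcome, as a careful person would: the job done as asked, in the order asked, and still so for the second after the job is handed in, with the robot touching nothing.
Of worn1, worn2, worn3 only 1 to 3 are there at a start; the rules pass over those that are not, and their reading is None.
At some moment in a run one of worn1, worn2, worn3 may be knocked a few centimetres aside while the robot is not near it.
It also fails if it takes over 210 s, if anything falls off the work surface, if the arm or the gripper's body presses on something with over 40 N, if the wrist force passes 120 N, or if a joint passes its speed limit or range.

## Working session

There is one attempt and no reset: what is moved stays moved. The work goes in short steps, Python scripts to look and compute and a tool call to move; the robot and the scene stay as the last step left them, time stands still between calls to the robot, and variables do not carry over. Pictures are saved under pics/ and viewed, at most 14 in all, crops included, and the job is handed in when it is done.

Besides the shell and the picture viewer there is one more tool, called after "Emit:" in YAML: its name, and indented under it one key for each argument. move_arm: Moves the arm, as the interface text tells. Its arguments: {"type":"object","properties":{"rows":{"type":"array"}},"required":["rows"]}

```bash
ls; mkdir -p pics
python3 - <<'E'
from rig import arm, vision, job
import cv2, numpy as np
for n in ("scene","top"):
    im=vision.grab_frame(n); cv2.imwrite(f"pics/{n}0.png",im[:,:,::-1])
    p=vision.camera_params(n); print(n,{k:np.round(v,4).tolist() if not isinstance(v,(str,dict)) else v for k,v in p.items()})
print(arm.read_state(), arm.hold_point_z)
a=cv2.imread("pics/scene0.png");b=cv2.imread("pics/top0.png")
E
```

```text
pics
scene {'K': [[364.7488, 0.0, 256.3564], [0.0, 364.7488, 190.2075], [0.0, 0.0, 1.0]], 'cam_to_world': [[0.5219, -0.5493, 0.6527, 1.2008], [0.853, 0.3291, -0.4051, -0.3309], [0.0077, 0.7681, 0.6403, 0.7564], [0.0, 0.0, 0.0, 1.0]]}
top {'K': [[371.1239, 0.0, 257.1797], [0.0, 371.1239, 195.0884], [0.0, 0.0, 1.0]], 'cam_to_world': [[0.0794, 0.972, -0.2211, 0.2386], [-0.9968, 0.076, -0.024, 0.0826], [-0.0066, 0.2223, 0.9749, 1.2394], [0.0, 0.0, 0.0, 1.0]]}
{'clock': 0.1, 'qpos': array([ 1.30367576e+00,  3.79376643e-01,  1.73470845e+00,  2.72275755e-05,
        1.02848759e+00, -3.33572669e-02]), 'qd': array([ 6.43032929e-04, -7.31435295e-04, -2.09387342e-03, -1.20337924e-03,
       -2.55252228e-03,  3.23484725e-05]), 'joint_efforts': array([-3.91295966e-03, -7.65037823e+01, -4.35295308e+01,  6.51397370e-02,
        3.98815703e-02, -2.16515275e-05]), 'eef_pos': array([0.16209498, 0.68061749, 0.21334639]), 'eef_rot': array([ 1.16622674e-01,  9.93176174e-01, -4.82753245e-04, -8.48688300e-05]), 'contact_force': array([ 0.51660878, -0.3287315 , -1.04070196]), 'torque': array([-0.0238802 , -0.00971633, -0.00265564]), 'gripper_force': 0.0, 'width': 0.09126957340661436} -0.0188
```

View pics/top0.png

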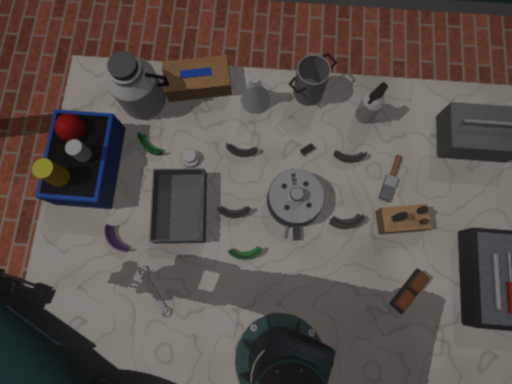

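View pics/scene0.png

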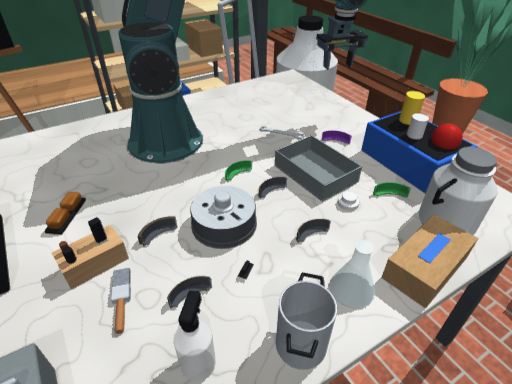

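The pictures show: top view – drum at (296,197) with its lever bracket at (297,232), so the star wheel lies up the image. Block is at (404,219), bin (179,206), plug (308,149), and dark shoes at (242,150), (235,212), (350,156), (347,221). The candidates to tell apart are these four shoes; the green ones (150,145), (245,253) and purple one (117,238) are not meant, nor are the screw cap (191,158) and brush (392,178). Close crop next.

Run:
```python
import cv2, numpy as np
b=cv2.imread("pics/top0.png");a=cv2.imread("pics/scene0.png")
c=cv2.resize(b[130:250,215:375],None,fx=5,fy=5,interpolation=cv2.INTER_CUBIC)
cv2.imwrite("pics/c1.png",c)
c=cv2.resize(a[165:325,130:340],None,fx=3.7,fy=3.7,interpolation=cv2.INTER_CUBIC)
cv2.imwrite("pics/c2.png",c)
```

```text
(no output)
```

View pics/c1.png

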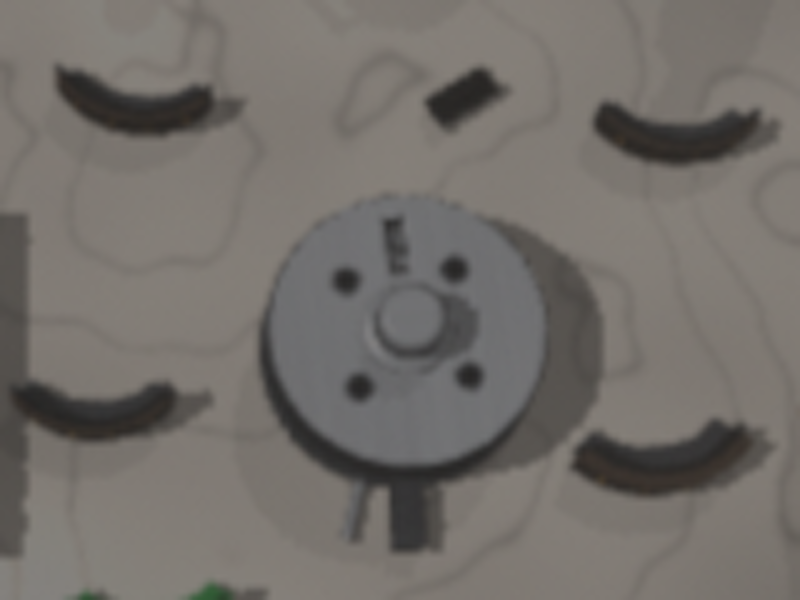

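View pics/c2.png

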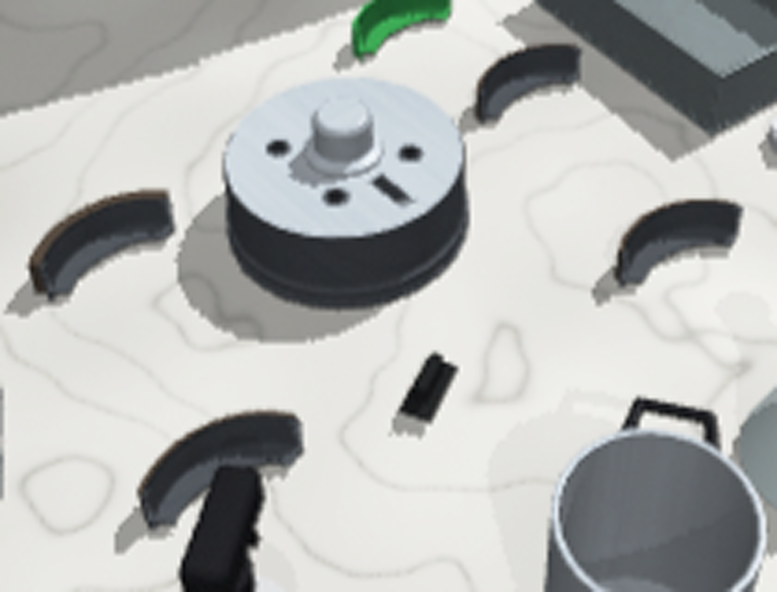

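The crops show the slot at top-view px ~(294,179), almost opposite the lever (297,232). The lower-right shoe (347,221) looks thicker, with a brown lining. Measuring.

```bash
cat > h.py <<'E'
from rig import arm, vision, job
import cv2, numpy as np
from scipy.optimize import least_squares
P={n:vision.camera_params(n) for n in("scene","top")}
def ray(n,uv):
    uv=np.atleast_2d(uv).astype(float);K=P[n]["K"];T=P[n]["cam_to_world"]
    d=np.c_[(uv[:,0]-K[0,2])/K[0,0],-(uv[:,1]-K[1,2])/K[1,1],-np.ones(len(uv))]@T[:3,:3].T
    return T[:3,3],d
def plane(n,uv,z):
    o,d=ray(n,uv);return (o+d*((z-o[2])/d[:,2])[:,None])[:,:2]
def proj(n,p):
    p=np.atleast_2d(p).astype(float);K=P[n]["K"];T=P[n]["cam_to_world"]
    c=(p-T[:3,3])@T[:3,:3];return np.c_[K[0,0]*c[:,0]/-c[:,2]+K[0,2],K[1,1]*-c[:,1]/-c[:,2]+K[1,2]]
def tri(uvs):
    A=np.zeros((3,3));b=np.zeros(3)
    for n,uv in uvs.items():
        o,d=ray(n,uv);d=d[0]/np.linalg.norm(d);M=np.eye(3)-np.outer(d,d);A+=M;b+=M@o
    return np.linalg.solve(A,b)
def samp(im,n,p):
    uv=proj(n,p).astype(np.float32);return cv2.remap(im,uv[:,:1],uv[:,1:],cv2.INTER_LINEAR)[:,0]
def gray(n):return vision.grab_frame(n).astype(np.float32).mean(2)
def tool(s=None):
    "tool axes x,y in world (2x2 rows)"
    s=s or arm.read_state();from scipy.spatial.transform import Rotation as R
    return s["eef_pos"],R.from_quat(s["eef_rot"]).as_matrix()
def rel(p,s=None):
    o,M=tool(s);return (M.T@(np.asarray(p)-o))*1000
def yawto(ydir):
    "turn about tool z (mod pi) to bring tool y along world angle ydir"
    o,M=tool();a=np.arctan2(M[1,1],M[0,1]);d=-(ydir-a);return (d+np.pi/2)%np.pi-np.pi/2
def circ(im,n,c,z,r,tol=.008):
    th=np.linspace(0,2*np.pi,90,endpoint=False);rr=np.arange(r-tol,r+tol,.0005);c=np.array(c,float)
    for _ in range(3):
        pts=[]
        for t in th:
            q=c+np.outer(rr,[np.cos(t),np.sin(t)]);v=samp(im,n,np.c_[q,np.full(len(q),z)])
            pts.append(q[np.argmax(np.abs(np.gradient(v)))])
        pts=np.array(pts);f=least_squares(lambda x:np.hypot(*(pts-x[:2]).T)-x[2],[*c,r],loss="soft_l1",f_scale=.001);c=f.x[:2]
    return f.x
E
python3 - <<'E'
from h import *
T=gray("top");S=gray("scene")
c0=plane("top",[296.4,196.4],.072)[0];print("c0",c0)
for n,I in(("top",T),("scene",S)):
    print(n,"drum",circ(I,n,c0,.072,.091).round(4),"cap",circ(I,n,c0,.110,.022,.006).round(4))
for n,I in(("top",T),("scene",S)):
    c=circ(I,n,c0,.072,.091)[:2]
    # dark slot: mean darkness along radial 40..72mm vs angle
    th=np.radians(np.arange(-180,180,1));r=np.arange(.040,.073,.002)
    v=np.array([samp(I,n,np.c_[c+np.outer(r,[np.cos(t),np.sin(t)]),np.full(len(r),.071)]).mean() for t in th])
    w=np.clip(np.median(v)-10-v,0,None);i=np.argmin(v);k=(np.arange(i-12,i+13))%360
    print(n,"slot ang",np.degrees(th[i]),(np.degrees(th[i])+np.average(np.arange(-12,13),weights=w[k]+1e-6)))
# lever
m=(T<70).astype(np.uint8)
for box in((285,225,312,245),):
    x0,y0,x1,y1=box;print(np.round(T[y0:y1:2,x0:x1]).astype(int))
print(np.percentile(T,[2,10,50]))
E
```

```text
c0 [ 0.5088963  -0.01491298]
top drum [ 0.5136 -0.0123  0.0901] cap [ 0.5066 -0.0107  0.0212]
scene drum [ 0.5119 -0.0142  0.0898] cap [ 0.5147 -0.0145  0.0188]
top slot ang 13.0 10.726318927413203
scene slot ang 12.000000000000002 11.79456860898651
[[ 65  61  57  48  46  46  45  44  44  44  44  43  43  44  44  44  43  45
   50  52  58  67  80  94  99  99 106]
 [101  98  82  67  74  86  87  76  53  53  53  52  52  52  55  64  68  80
  100 108 115 118 118 119 120 119 120]
 [100  93  78  86 105 117 117 100  57  53  53  54  52  52  58  70  73  76
   92 116 119 119 120 119 119 119 122]
 [101  87  77  94 116 119 118 101  59  54  54  53  53  52  55  65  74  79
   95 116 119 119 119 118 120 122 125]
 [ 95  78  79  96 117 118 117 101  63  54  54  54  53  52  55  66  77  80
   94 115 119 118 118 120 124 125 125]
 [ 87  75  93 114 117 118 116 101  62  54  53  54  53  54  55  64  76  78
   87 105 118 120 121 124 124 124 124]
 [ 81  80  94 115 117 118 117 104  72  58  56  56  55  55  56  65  75  79
   95 120 124 125 124 123 124 123 123]
 [115 116 116 117 117 117 116 104  74  57  55  56  56  62  74  85  82  85
  100 121 124 123 123 122 122 119 116]
 [117 116 117 117 116 117 117 115 114 113 113 113 113 115 119 122 121 120
  121 123 122 122 120 118 115 112 115]
 [124 123 123 122 120 121 120 117 116 116 116 116 118 122 122 122 122 122
  121 121 119 117 114 113 116 118 120]]
[20.66666603 36.         80.        ]
```

Run:
```python
from h import *
Tc=vision.grab_frame("top");Sc=vision.grab_frame("scene");T=Tc.astype(np.float32).mean(2);S=Sc.astype(np.float32).mean(2)
C=np.array([.5125,-.0133])
for r in(229,233,237):
    row=T[r];e=[]
    i=np.arange(288,300);g=np.diff(row[288:300]);j=g.argmin();l=288+np.average(np.arange(len(g))+.5,weights=np.clip(-g,0,None))
    i=row[296:302];rt=296+np.interp(62,row[296:303],np.arange(7.))
    for z in(0.006,.02):
        p=plane("top",[[(l+rt)/2,r]],z)[0];d=C-p;print(r,round(l,1),round(rt,1),z,p.round(4),np.degrees(np.arctan2(d[1],d[0])).round(2))
# block wood mask
hsv=cv2.cvtColor(Tc,cv2.COLOR_RGB2HSV);hs=cv2.cvtColor(Sc,cv2.COLOR_RGB2HSV)
print("wood hsv",hsv[208:232:6,380:430:10].tolist(), "scene",hs[235:275:10,70:120:12].tolist())
# shoes dark comps
for n,G,c,th,boxes in(("top",T,Tc,62,{"UL":(242,150),"LL":(235,212),"UR":(350,156),"LR":(347,221),"plug":(308,149)}),("scene",S,Sc,75,{"LL":(272,187),"UL":(313,231),"LR":(157,230),"UR":(190,291),"plug":(245,270)})):
    nl,L,st,ce=cv2.connectedComponentsWithStats((G<th).astype(np.uint8))
    for k,(x,y) in boxes.items():
        w=L[y-7:y+8,x-7:x+8];w=w[w>0]
        if len(w)==0:print(n,k,"none",G[y,x]);continue
        l=np.bincount(w).argmax();ys,xs=np.where(L==l);box=cv2.minAreaRect(np.c_[xs,ys].astype(np.float32))
        print(n,k,"area",len(xs),"ctr",ce[l].round(1),"rect",[np.round(b,1) for b in box], "world@.02",plane(n,ce[l],.02).round(4))
```

```text
229 292.4 299.3 0.006 [ 0.4127 -0.0249] 6.63
229 292.4 299.3 0.02 [ 0.4107 -0.0237] 5.82
233 292.4 299.6 0.006 [ 0.3994 -0.026 ] 6.42
233 292.4 299.6 0.02 [ 0.3975 -0.0248] 5.71
237 292.7 299.7 0.006 [ 0.3861 -0.0275] 6.42
237 292.7 299.7 0.02 [ 0.3845 -0.0263] 5.78
wood hsv [[[15, 62, 90], [14, 107, 119], [14, 109, 119], [14, 107, 117], [15, 49, 42]], [[14, 91, 73], [14, 106, 120], [10, 36, 42], [14, 97, 87], [14, 102, 85]], [[14, 91, 70], [14, 102, 113], [11, 51, 55], [14, 103, 97], [13, 93, 66]], [[14, 87, 70], [14, 105, 109], [14, 104, 113], [14, 108, 111], [15, 105, 104]]] scene [[[24, 5, 238], [30, 4, 233], [100, 51, 15], [15, 103, 163], [16, 67, 218]], [[15, 106, 199], [15, 106, 206], [15, 107, 152], [16, 104, 225], [15, 108, 104]], [[110, 48, 16], [15, 107, 220], [15, 107, 219], [16, 108, 104], [16, 108, 109]], [[16, 106, 215], [15, 105, 104], [15, 106, 108], [16, 108, 113], [30, 4, 229]]]
top UL area 201 ctr [241.5 151.1] rect [array([241.1, 151. ]), array([29.8, 10. ]), np.float64(7.9)] world@.02 [[0.6669 0.1794]]
top LL area 220 ctr [233.3 212.1] rect [array([233., 212.]),
[... 426 characters left out ...]
] world@.02 [[ 0.6918 -0.0467]]
scene LL area 231 ctr [271.9 183.7] rect [array([271.1, 184.7]), array([12.1, 31.8]), np.float64(63.4)] world@.02 [[0.4479 0.195 ]]
scene UL area 315 ctr [313.1 226.1] rect [array([311.5, 227.5]), array([14.7, 37.4]), np.float64(67.8)] world@.02 [[0.6678 0.1897]]
scene LR area 383 ctr [156.3 227.5] rect [array([155.9, 228.9]), array([15.7, 42.2]), np.float64(61.1)] world@.02 [[ 0.4453 -0.1904]]
scene UR area 1132 ctr [189.7 300.9] rect [array([186.2, 300.6]), array([36.9, 58.5]), np.float64(18.0)] world@.02 [[ 0.7114 -0.2052]]
scene plug area 138 ctr [245.3 269.6] rect [array([245.3, 269.4]), array([ 8. , 17.4]), np.float64(26.6)] world@.02 [[ 0.7003 -0.0505]]
```

Run:
```python
from h import *
Tc=vision.grab_frame("top");Sc=vision.grab_frame("scene");T=Tc.astype(np.float32).mean(2);S=Sc.astype(np.float32).mean(2)
C=np.array([.5125,-.0133])
for n,I,g in(("top",T,(293.7,179)),("scene",S,(235.7,216.2))):
    x,y=map(int,g);w=I[y-9:y+10,x-9:x+10];yy,xx=np.mgrid[y-9:y+10,x-9:x+10]
    q=plane(n,np.c_[xx.ravel(),yy.ravel()],.071)
    wt=np.clip(np.median(w)-15-w,0,None).ravel();a=(q-C);r=np.hypot(*a.T);t=np.arctan2(a[:,1],a[:,0])
    wt[(r<.035)|(r>.078)|(abs(t-.2)>.2)]=0
    m=np.average(a,axis=0,weights=wt);cov=np.cov(a.T,aweights=wt);ev,V=np.linalg.eigh(cov);v=V[:,1]
    print(n,"slot",(C+m).round(4),"r",np.hypot(*m).round(4),"ang",np.degrees(np.arctan2(m[1],m[0])).round(2),"axis",np.degrees(np.arctan(v[1]/v[0])).round(1),"len",np.sqrt(ev*12).round(4))
# cap top centroid via tri
# block
for n,I,box in(("top",Tc,(370,195,440,245)),("scene",Sc,(45,215,135,290))):
    x0,y0,x1,y1=box;h=cv2.cvtColor(I,cv2.COLOR_RGB2HSV)[y0:y1,x0:x1]
    m=((h[:,:,0]>8)&(h[:,:,0]<20)&(h[:,:,1]>80)).astype(np.uint8)
    if n=="top":mt=m&(h[:,:,2]>92)
    else: mt=m&(h[:,:,2]>175)
    mt=cv2.morphologyEx(mt.astype(np.uint8),cv2.MORPH_CLOSE,np.ones((9,9)))
    nl,L,st,ce=cv2.connectedComponentsWithStats(mt);l=1+st[1:,4].argmax();ys,xs=np.where(L==l)
    w=plane(n,np.c_[xs+x0,ys+y0],.065).astype(np.float32)*1000
    r=cv2.minAreaRect(w);print(n,"blocktop",np.round(r[0],1),np.round(r[1],1),round(r[2],1),"mean",w.mean(0))
cv2.imwrite("pics/c3.png",np.hstack([cv2.resize(Tc[195:245,370:440],(420,300),interpolation=cv2.INTER_CUBIC),cv2.resize(Sc[215:290,45:135],(360,300),interpolation=cv2.INTER_CUBIC)])[:,:,::-1])
```

```text
top slot [ 0.5691 -0.002 ] r 0.0577 ang 11.25 axis 10.1 len [0.0121 0.038 ]
scene slot [ 0.565  -0.0031] r 0.0535 ang 11.01 axis 11.1 len [0.012  0.0343]
top blocktop [ 467.9 -367.4] [ 78.3 150.4] 9.3 mean [ 467.42593 -366.80368]
scene blocktop [ 468.6 -368.1] [ 77.9 148.5] 9.1 mean [ 473.62268 -368.6136 ]
```

View pics/c3.png

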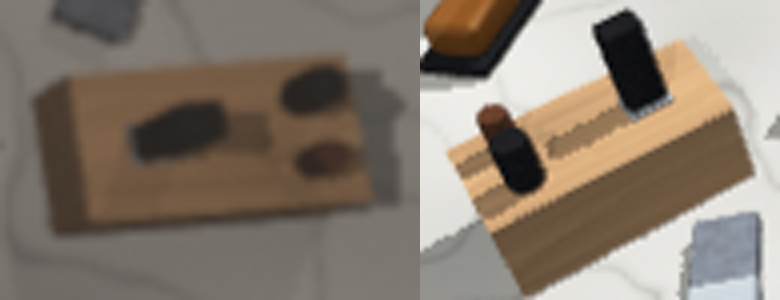

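The crop shows the block top: spoon handle at the left (+y) end, the two screwdrivers at the right. The two views agree on the block centre (0.468, -0.368) and yaw 9.2°. The slot is at 11.1° and the hub x axis at about 6.2°, so the drum needs about -5°. The lower-right shoe is the sound one (mask area 283 against about 205).

Run:
```python
from h import *
print(rel([.5125,-.0133,.2133]).round(1), yawto(np.radians(6.2)))
```

```text
[-501.6 -594.2    0.7] 1.2288207125337176
```

Emit:
move_arm:
  rows:
    - [[-502,-594,0,1.23,0],[-502,-594,0,1.23,0],[-502,-594,0,1.23,0],[-502,-594,0,1.23,0],[-502,-594,0,1.23,0],[-502,-594,0,1.23,0],[-502,-594,0,1.23,0],[-502,-594,0,1.23,0],[-502,-594,0,1.23,0],[-502,-594,0,1.23,0],[-502,-594,0,1.23,0],[-502,-594,0,1.23,0]]

```text
clock: 1.9
eef_pos: [0.5012, 0.0095, 0.2143]
eef_rot: [0.668, 0.744, 0.0, 0.0]
contact_force: [0.8, 1.1, 0.2]
width: 0.091
gripper_force: 0.0
```

Run:
```python
from h import *
s=arm.read_state();print(s["eef_pos"],s["qpos"].round(2),rel([.5125,-.0133,.0865]).round(1), yawto(np.radians(6.2)))
```

```text
[0.5011833  0.00945157 0.21431258] [-0.03  0.06  2.13  0.    0.95 -0.13] [-23.8   8.7 127.8] -0.0014806213612603703
```

Emit:
move_arm:
  rows:
    - [[0,0,0,0,0],[0,0,0,0,0],[0,0,0,0,0]]

```text
clock: 2.28
eef_pos: [0.4999, 0.0125, 0.2139]
eef_rot: [0.668, 0.744, -0.0, -0.0]
contact_force: [1.5, 0.1, -0.1]
width: 0.0913
gripper_force: 0.0
```

Run:
```python
from h import *
s=arm.read_state();print(s["eef_pos"],rel([.5125,-.0133,.0865]).round(1), yawto(np.radians(6.2)))
```

```text
[0.49993558 0.01254699 0.21389354] [-27.1   9.7 127.4] 0.00016586532606188698
```

Emit:
move_arm:
  rows:
    - [[-27,10,30,0,0],[-27,10,80,0,0],[-27,10,127,0,0],[-27,10,127,0,0],[-27,10,127,0,255],[-27,10,127,0,255],[-27,10,127,0,255],[-27,10,127,0,255],[-27,10,127,0,255],[-27,10,127,0,255],[-27,10,127,0,255]]

```text
clock: 3.65
eef_pos: [0.5109, -0.0144, 0.0868]
eef_rot: [0.668, 0.744, -0.002, -0.002]
contact_force: [-15.1, -3.0, 16.5]
width: 0.0426
gripper_force: 30.1
```

Run:
```python
from h import *
s=arm.read_state();o,M=tool();print(s["eef_pos"].round(4),"force tool",(M.T@s["contact_force"]).round(1),s["torque"].round(2),rel([.5125,-.0133,.0865]).round(1))
```

```text
[ 0.5109 -0.0144  0.0868] force tool [ -1.3 -15.4 -16.4] [-0.78  3.06  0.1 ] [0.9 1.7 0.3]
```

Emit:
move_arm:
  rows:
    - [[0,-2,0,0,255],[0,-2,0,0.03,255],[0,-2,0,0.06,255],[0,-2,0,0.09,255],[0,-2,0,0.09,255],[0,-2,0,0.09,255]]

```text
clock: 4.4
eef_pos: [0.5109, -0.0144, 0.0869]
eef_rot: [0.701, 0.713, -0.0, -0.0]
contact_force: [-5.8, -0.0, 3.4]
width: 0.0429
gripper_force: 30.0
```

Run:
```python
from h import *
s=arm.read_state();o,M=tool();print(s["eef_pos"].round(4),"force tool",(M.T@s["contact_force"]).round(1),s["torque"].round(2),yawto(np.radians(1.2)))
```

```text
[ 0.5109 -0.0144  0.0869] force tool [ 0.1 -5.8 -3.4] [-0.16  1.66 -0.08] -0.004390737217316643
```

Emit:
move_arm:
  rows:
    - [[0,-2,0,0,0],[0,-2,0,0,0],[0,-2,0,0,0],[0,-2,-40,0,0],[0,-2,-90,0,0],[0,-2,-125,0,0],[0,-2,-125,0,0]]

```text
clock: 5.28
eef_pos: [0.511, -0.0145, 0.2147]
eef_rot: [0.701, 0.713, 0.002, 0.002]
contact_force: [0.6, -0.8, -0.2]
width: 0.0913
gripper_force: 0.0
```

Run:
```python
from h import *
s=arm.read_state();print(s["eef_pos"],rel([.4624,-.3334,.2]).round(1), yawto(np.radians(9.2)))
```

```text
[ 0.51096288 -0.01454695  0.21469396] [-318.   -54.1   14.6] -0.14352486645082396
```

Emit:
move_arm:
  rows:
    - [[-318,-54,10,-0.144,0],[-318,-54,10,-0.144,0],[-318,-54,10,-0.144,0],[-318,-54,10,-0.144,0],[-318,-54,10,-0.144,0],[-318,-54,10,-0.144,0],[-318,-54,10,-0.144,0],[-318,-54,10,-0.144,0]]

```text
clock: 6.28
eef_pos: [0.4607, -0.332, 0.2015]
eef_rot: [0.648, 0.762, 0.0, -0.0]
contact_force: [-0.7, 1.1, -0.1]
width: 0.0914
gripper_force: 0.0
```

Run:
```python
from h import *
s=arm.read_state();print(s["eef_pos"],rel([.4624,-.3334,.2]).round(1), yawto(np.radians(9.2)))
Tc=vision.grab_frame("top");Sc=vision.grab_frame("scene")
C=np.array([.5110,-.0140])
for n,I in(("top",Tc.astype(np.float32).mean(2)),("scene",Sc.astype(np.float32).mean(2))):
    print(n,circ(I,n,C,.072,.091).round(4))
    g=proj(n,[C[0]+.056*np.cos(.11),C[1]+.056*np.sin(.11),.071])[0]
    x,y=map(int,g);w=I[y-9:y+10,x-9:x+10];yy,xx=np.mgrid[y-9:y+10,x-9:x+10]
    q=plane(n,np.c_[xx.ravel(),yy.ravel()],.071)
    wt=np.clip(np.median(w)-15-w,0,None).ravel();a=(q-C);r=np.hypot(*a.T);t=np.arctan2(a[:,1],a[:,0])
    wt[(r<.035)|(r>.078)|(abs(t-.11)>.25)]=0
    m=np.average(a,axis=0,weights=wt);cov=np.cov(a.T,aweights=wt);ev,V=np.linalg.eigh(cov);v=V[:,1]
    print(n,"slot",(C+m).round(4),"r",np.hypot(*m).round(4),"ang",np.degrees(np.arctan2(m[1],m[0])).round(2),"axis",np.degrees(np.arctan(v[1]/v[0])).round(1))
cv2.imwrite("pics/c4.png",np.hstack([cv2.resize(Tc[165:245,260:330],(350,400),interpolation=cv2.INTER_CUBIC),cv2.resize(Sc[175:255,180:270],(450,400),interpolation=cv2.INTER_CUBIC)])[:,:,::-1])
```

```text
[ 0.46071837 -0.33204506  0.20145224] [-1.6  1.4  1.5] 0.0014503403483794308
top [ 0.5135 -0.0123  0.0901]
top slot [ 0.5698 -0.0081] r 0.0591 ang 5.75 axis 5.0
scene [ 0.5119 -0.014   0.0898]
scene slot [ 0.5653 -0.0079] r 0.0546 ang 6.45 axis 6.6
```

View pics/c4.png

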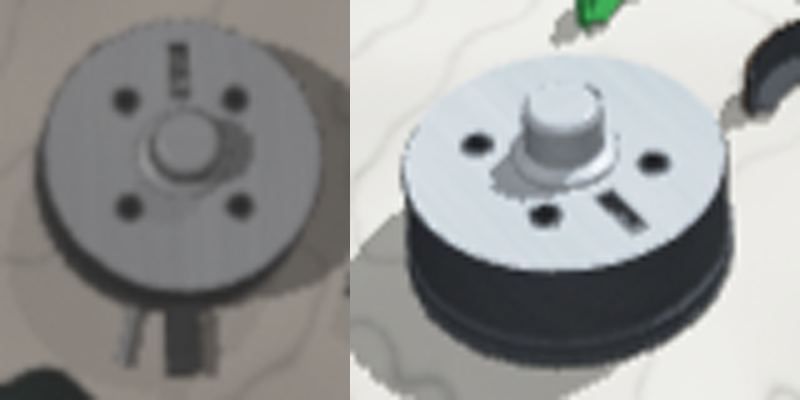

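The slot now points radially at 6.1°, over the star wheel: left view shows it at (178,70), opposite the lever at (185,340), with teeth visible inside. Next, grip the spoon.

Emit:
move_arm:
  rows:
    - [[-2,1,50,0,0],[-2,1,90,0,0],[-2,1,117,0,0],[-2,1,117,0,0],[-2,1,117,0,0],[-2,1,117,0,255],[-2,1,117,0,255],[-2,1,117,0,255],[-2,1,117,0,255],[-2,1,117,0,255],[-2,1,117,0,255],[-2,1,117,0,255]]

```text
clock: 7.88
eef_pos: [0.4619, -0.3351, 0.0849]
eef_rot: [0.648, 0.762, -0.0, -0.0]
contact_force: [-0.1, 0.4, 0.1]
width: 0.024
gripper_force: 0.0
```

Run:
```python
from h import *
s=arm.read_state();o,M=tool();print(s["eef_pos"].round(4),"force tool",(M.T@s["contact_force"]).round(1),s["torque"].round(2),rel([.5667,-.0079,.22]).round(1), yawto(np.radians(6.2)))
```

```text
[ 0.4619 -0.3351  0.0849] force tool [ 0.4 -0.  -0.1] [-0.12  0.02  0.02] [ 306.2  155.8 -135.1] 0.05278427781653927
```

Emit:
move_arm:
  rows:
    - [[0,0,0,0,255],[0,0,0,0,255],[0,0,0,0,255],[0,0,-20,0,255],[0,0,-70,0,255],[0,0,-120,0,255],[0,0,-135,0.0,255],[0,0,-135,0.053,255],[0,0,-135,0.053,255]]

```text
clock: 9.0
eef_pos: [0.4617, -0.3349, 0.22]
eef_rot: [0.668, 0.744, -0.0, -0.0]
contact_force: [0.4, -0.5, -0.3]
width: 0.0198
gripper_force: 30.0
```

Run:
```python
from h import *
s=arm.read_state();o,M=tool();print(s["eef_pos"].round(4),M.round(3).tolist(),"force tool",(M.T@s["contact_force"]).round(1),rel([.5667,-.0079,.22]).round(1), yawto(np.radians(6.2)))
Tc=vision.grab_frame("top");Sc=vision.grab_frame("scene")
a=proj("scene",s["eef_pos"])[0].astype(int);b=proj("top",s["eef_pos"])[0].astype(int);print(a,b)
cv2.imwrite("pics/c5.png",np.hstack([cv2.resize(Tc[max(0,b[1]-30):b[1]+50,b[0]-45:b[0]+35],(400,400),interpolation=cv2.INTER_CUBIC),cv2.resize(Sc[a[1]-40:a[1]+60,max(0,a[0]-50):a[0]+50],(400,400),interpolation=cv2.INTER_CUBIC)])[:,:,::-1])
```

```text
[ 0.4617 -0.3349  0.22  ] [[-0.108, 0.994, -0.0], [0.994, 0.108, 0.0], [0.0, -0.0, -1.0]] force tool [-0.5  0.3  0.3] [3.137e+02 1.397e+02 1.000e-01] 3.183971343889702e-05
[ 82 193] [415 210]
```

View pics/c5.png

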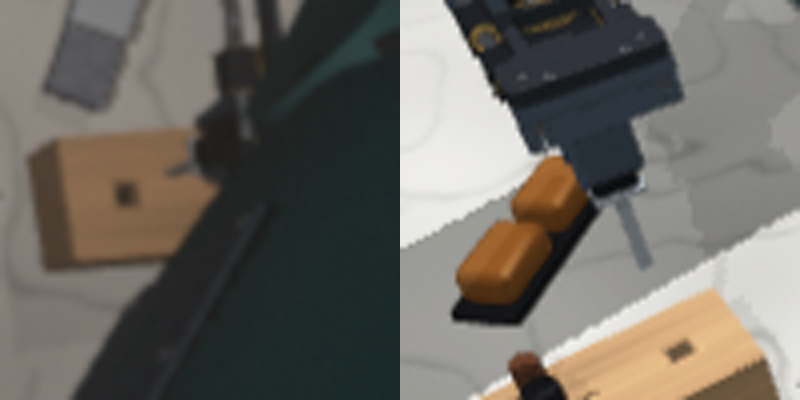

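Run:
```python
from h import *
o,M=tool()
t=tri({"scene":[93.0,219.3],"top":[403.5,214.2]});print("tip tri",t.round(4),"sc",plane("scene",[93.0,219.3],.140).round(4),"top",plane("top",[403.5,214.2],.140).round(4))
for n,p in(("scene",[101.6,240.3]),("top",[394.9,218.5])):print(n,"hole",plane(n,p,.064).round(4))
```

```text
tip tri [ 0.4636 -0.333   0.1392] sc [[ 0.4641 -0.3337]] top [[ 0.4636 -0.3319]]
scene hole [[ 0.4625 -0.3328]]
top hole [[ 0.463  -0.3331]]
```

Run:
```python
from h import *
d=np.array([np.cos(np.radians(6.2)),np.sin(np.radians(6.2))])
print(rel([*(np.array([.566,-.0095])-.014*d),.22]).round(1))
```

```text
[ 3.121e+02  1.252e+02 -3.000e-01]
```

Emit:
move_arm:
  rows:
    - [[312,125,0,0,255],[312,125,0,0,255],[312,125,0,0,255],[312,125,0,0,255],[312,125,0,0,255],[312,125,0,0,255],[312,125,0,0,255],[312,125,25,0,255],[312,125,40,0,255],[312,125,40,0,255],[312,125,40,0,255]]

```text
clock: 10.48
eef_pos: [0.5529, -0.0119, 0.1804]
eef_rot: [0.668, 0.744, 0.0, 0.0]
contact_force: [-0.3, -0.1, -0.4]
width: 0.02
gripper_force: 30.0
```

```bash
cat > st.py <<'E'
from h import *
# star-local: TCP-based blade centre x (mm), tangential offset, tip z (mm), tool forces
s=arm.read_state();o,M=tool();d=np.array([np.cos(np.radians(6.2)),np.sin(np.radians(6.2))]);e=np.array([-d[1],d[0]])
q=(o[:2]-np.array([.566,-.0095]))*1000
print("x",(q@d).round(1),"t",(q@e).round(1),"tipz",((o[2]-.0809)*1000).round(1),"F x,t,z",(s["contact_force"][:2]@d).round(1),(s["contact_force"][:2]@e).round(1),s["contact_force"][2].round(1),"T",s["torque"].round(2),"w",round(s["width"],4),"gf",round(s["gripper_force"],1),"t",s["clock"])
E
python3 st.py
python3 - <<'E'
from h import *
Tc=vision.grab_frame("top");Sc=vision.grab_frame("scene")
cv2.imwrite("pics/c6.png",np.hstack([cv2.resize(Tc[155:235,255:335],(400,400),interpolation=cv2.INTER_CUBIC),cv2.resize(Sc[165:245,190:270],(400,400),interpolation=cv2.INTER_CUBIC)])[:,:,::-1])
E
```

```text
x -13.3 t -1.0 tipz 99.5 F x,t,z -0.3 -0.1 -0.4 T [-0.04  0.02 -0.03] w 0.02 gf 30.0 t 10.475
```

View pics/c6.png

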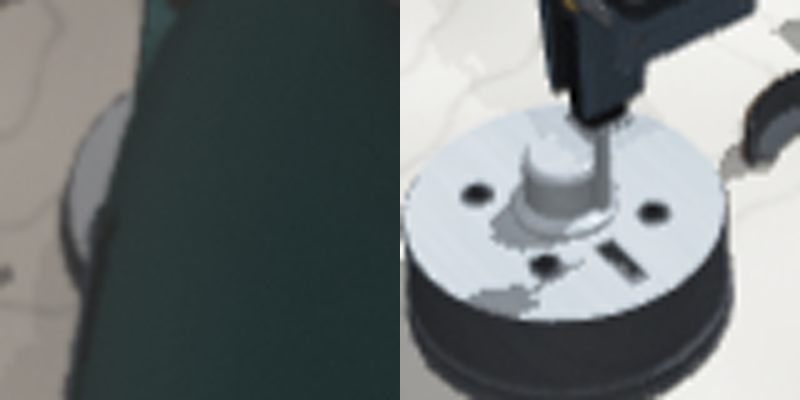

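Run:
```python
from h import *
q=plane("scene",[230.6,206.3],.0995)[0];d=np.array([np.cos(np.radians(6.2)),np.sin(np.radians(6.2))]);e=np.array([-d[1],d[0]])
S=np.array([.5653,-.0079])  # slot as the scene camera sees it
print(q.round(4),"rel slot along/across mm",((q-S)@d*1000).round(1),((q-S)@e*1000).round(1))
```

```text
[ 0.5531 -0.0093] rel slot along/across mm -12.3 -0.1
```

Emit:
move_arm:
  rows:
    - [[0,-1,20,0,255],[0,-1,30,0,255],[0,-1,36,0,255],[0,-1,39,0,255],[0,-1,41,0,255],[0,-1,41,0,255],[0,-1,41,0,255]]

```text
clock: 11.45
eef_pos: [0.5518, -0.0116, 0.1391]
eef_rot: [0.668, 0.744, 0.0, 0.0]
contact_force: [-0.7, -0.3, -1.4]
width: 0.0198
gripper_force: 30.0
```

```bash
python3 st.py
```

```text
x -14.4 t -0.6 tipz 58.2 F x,t,z -0.8 -0.2 -1.4 T [-0.07  0.01  0.01] w 0.0198 gf 30.0 t 11.45
```

Emit:
move_arm:
  rows:
    - [[0,3,0,0,255],[0,6,0,0,255],[0,9,0,0,255],[0,11,0,0,255],[0,13,0,0,255],[0,15,0,0,255],[0,17,0,0,255],[0,18,0,0,255]]

```text
clock: 12.45
eef_pos: [0.5694, -0.0096, 0.1387]
eef_rot: [0.668, 0.744, -0.0, -0.0]
contact_force: [-2.3, -0.1, -1.5]
width: 0.0197
gripper_force: 30.0
```

```bash
python3 st.py
```

```text
x 3.4 t -0.5 tipz 57.8 F x,t,z -2.3 0.1 -1.5 T [-0.22  0.85 -0.02] w 0.0197 gf 30.0 t 12.45
```

Emit:
move_arm:
  rows:
    - [[0,-1,0,0,255],[0,-1,-8,0,255],[0,-1,-10,0,255],[0,-10,-10,0,255],[0,-18,-10,0,255],[0,-18,-10,0,255],[0,-18,-3,0,255],[0,-18,0,0,255],[0,-14,0,0,255],[0,-10,0,0,255],[0,-6,0,0,255],[0,-6,0,0,255]]

```text
clock: 13.95
eef_pos: [0.5641, -0.0103, 0.139]
eef_rot: [0.668, 0.744, 0.0, 0.0]
contact_force: [0.8, -0.2, -0.6]
width: 0.0197
gripper_force: 30.0
```

```bash
python3 st.py
```

```text
x -2.0 t -0.5 tipz 58.1 F x,t,z 0.8 -0.3 -0.6 T [-0.13  0.02  0.03] w 0.0197 gf 30.0 t 13.95
```

Emit:
move_arm:
  rows:
    - [[0,2,0,0,255],[0,4,0,0,255],[0,6,0,0,255],[0,6,0,0,255]]

```text
clock: 14.45
eef_pos: [0.5696, -0.0096, 0.1388]
eef_rot: [0.668, 0.744, -0.0, -0.0]
contact_force: [-2.9, 0.1, -1.3]
width: 0.0201
gripper_force: 30.0
```

```bash
python3 st.py
```

```text
x 3.5 t -0.5 tipz 57.9 F x,t,z -2.8 0.4 -1.3 T [-0.14  0.6  -0.01] w 0.0201 gf 30.0 t 14.45
```

Emit:
move_arm:
  rows:
    - [[0,-1,0,0,255],[0,-1,-8,0,255],[0,-1,-10,0,255],[0,-10,-10,0,255],[0,-18,-10,0,255],[0,-18,-10,0,255],[0,-18,-3,0,255],[0,-18,0,0,255],[0,-18,0,0,255],[0,-18,0,0,255]]

```text
clock: 15.7
eef_pos: [0.5517, -0.0116, 0.1389]
eef_rot: [0.668, 0.744, -0.0, -0.0]
contact_force: [0.1, -0.3, -1.2]
width: 0.0199
gripper_force: 30.0
```

```bash
python3 st.py
```

```text
x -14.4 t -0.5 tipz 58.0 F x,t,z 0.1 -0.3 -1.2 T [-0.08  0.   -0.03] w 0.0199 gf 30.0 t 15.7
```

Emit:
move_arm:
  rows:
    - [[0,2,0,0,255],[0,4,0,0,255],[0,6,0,0,255]]

```text
clock: 16.08
eef_pos: [0.5573, -0.0109, 0.1389]
eef_rot: [0.668, 0.744, -0.0, -0.0]
contact_force: [-3.9, -1.1, 0.8]
width: 0.0198
gripper_force: 30.0
```

```bash
python3 st.py
```

```text
x -8.8 t -0.5 tipz 58.0 F x,t,z -4.0 -0.7 0.8 T [-0.23  0.97 -0.  ] w 0.0198 gf 30.0 t 16.075
```

Emit:
move_arm:
  rows:
    - [[0,2,0,0,255],[0,4,0,0,255]]

```text
clock: 16.32
eef_pos: [0.5615, -0.0105, 0.1389]
eef_rot: [0.668, 0.744, -0.0, -0.0]
contact_force: [-2.3, -0.4, 1.0]
width: 0.02
gripper_force: 30.0
```

```bash
python3 st.py
```

```text
x -4.5 t -0.5 tipz 58.0 F x,t,z -2.3 -0.2 1.0 T [-0.15  0.72 -0.  ] w 0.02 gf 30.0 t 16.325
```

Emit:
move_arm:
  rows:
    - [[0,2,0,0,255],[0,4,0,0,255]]

```text
clock: 16.58
eef_pos: [0.5657, -0.0101, 0.1389]
eef_rot: [0.668, 0.744, -0.0, -0.0]
contact_force: [-2.9, -1.0, 1.1]
width: 0.0198
gripper_force: 30.0
```

```bash
python3 st.py
```

```text
x -0.4 t -0.5 tipz 58.0 F x,t,z -3.0 -0.7 1.1 T [-0.21  0.73 -0.01] w 0.0198 gf 30.0 t 16.575
```

Emit:
move_arm:
  rows:
    - [[0,2,0,0,255],[0,4,0,0,255]]

```text
clock: 16.82
eef_pos: [0.5694, -0.0097, 0.1387]
eef_rot: [0.668, 0.744, -0.0, -0.0]
contact_force: [-2.8, -0.8, -1.9]
width: 0.0198
gripper_force: 30.0
```

```bash
python3 st.py
```

```text
x 3.4 t -0.5 tipz 57.8 F x,t,z -2.9 -0.5 -1.9 T [-0.2   0.84 -0.02] w 0.0198 gf 30.0 t 16.825
```

Emit:
move_arm:
  rows:
    - [[0,-1,0,0,255],[0,-1,-8,0,255],[0,-1,-10,0,255],[0,-10,-10,0,255],[0,-18,-10,0,255],[0,-18,-10,0,255],[0,-18,-3,0,255],[0,-18,0,0,255],[0,-15,0,0,255],[0,-12,0,0,255],[0,-10,0,0,255],[0,-8,0,0,255]]

```text
clock: 18.32
eef_pos: [0.5616, -0.0105, 0.139]
eef_rot: [0.668, 0.744, -0.0, -0.0]
contact_force: [-2.6, 0.2, 0.7]
width: 0.0202
gripper_force: 30.0
```

```bash
python3 st.py
```

```text
x -4.5 t -0.5 tipz 58.1 F x,t,z -2.5 0.5 0.7 T [-0.12  0.82 -0.02] w 0.0202 gf 30.0 t 18.325
```

Emit:
move_arm:
  rows:
    - [[0,1,0,0,255],[0,2,0,0,255]]

```text
clock: 18.58
eef_pos: [0.5636, -0.0103, 0.139]
eef_rot: [0.668, 0.744, 0.0, 0.0]
contact_force: [-2.5, -0.3, 1.7]
width: 0.02
gripper_force: 30.0
```

```bash
python3 st.py
```

```text
x -2.5 t -0.5 tipz 58.1 F x,t,z -2.5 -0.0 1.7 T [-0.16  0.73 -0.04] w 0.02 gf 30.0 t 18.575
```

Not bound yet. I'll edge on to see whether it binds a little later.

Emit:
move_arm:
  rows:
    - [[0,1,0,0,255],[0,1.5,0,0,255]]

```text
clock: 18.82
eef_pos: [0.5651, -0.0101, 0.139]
eef_rot: [0.668, 0.744, 0.0, 0.0]
contact_force: [-2.4, 0.5, 1.6]
width: 0.0199
gripper_force: 30.0
```

```bash
python3 st.py
```

```text
x -1.0 t -0.5 tipz 58.1 F x,t,z -2.4 0.8 1.6 T [-0.15  0.73  0.1 ] w 0.0199 gf 30.0 t 18.825
```

Emit:
move_arm:
  rows:
    - [[0,1,0,0,255],[0,1.5,0,0,255]]

```text
clock: 19.08
eef_pos: [0.5666, -0.01, 0.1389]
eef_rot: [0.668, 0.744, -0.0, -0.0]
contact_force: [-2.1, -0.4, 0.3]
width: 0.0199
gripper_force: 30.0
```

```bash
python3 st.py
```

```text
x 0.5 t -0.6 tipz 58.0 F x,t,z -2.2 -0.2 0.3 T [-0.18  0.65 -0.02] w 0.0199 gf 30.0 t 19.075
```

Emit:
move_arm:
  rows:
    - [[0,3,0,0,255],[0,3,0,0,255],[0,2,0,0,255],[0,2,-10,0,255],[0,2,-10,0,255],[0,-7,-10,0,255],[0,-15,-10,0,255],[0,-15,-10,0,255],[0,-15,-3,0,255],[0,-15,0,0,255],[0,-12,0,0,255],[0,-9,0,0,255]]

```text
clock: 20.58
eef_pos: [0.5576, -0.0109, 0.1389]
eef_rot: [0.668, 0.744, -0.0, -0.0]
contact_force: [-3.7, -0.5, 1.2]
width: 0.0199
gripper_force: 30.0
```

```bash
python3 st.py
```

```text
x -8.5 t -0.5 tipz 58.0 F x,t,z -3.8 -0.1 1.2 T [-0.27  0.96 -0.  ] w 0.0199 gf 30.0 t 20.575
```

Emit:
move_arm:
  rows:
    - [[0,2,0,0,255],[0,4,0,0,255],[0,6,0,0,255]]

```text
clock: 20.95
eef_pos: [0.5637, -0.0103, 0.139]
eef_rot: [0.668, 0.744, -0.0, -0.0]
contact_force: [-2.3, -0.2, 1.9]
width: 0.0195
gripper_force: 30.0
```

```bash
python3 st.py
```

```text
x -2.4 t -0.5 tipz 58.1 F x,t,z -2.3 0.0 1.9 T [-0.17  0.71  0.02] w 0.0195 gf 30.0 t 20.95
```

Emit:
move_arm:
  rows:
    - [[0,1,0,0,255],[0,1,0,0,255]]

```text
clock: 21.2
eef_pos: [0.5647, -0.0102, 0.139]
eef_rot: [0.668, 0.744, 0.0, 0.0]
contact_force: [-2.7, 1.1, 0.4]
width: 0.0199
gripper_force: 30.0
```

```bash
python3 st.py
```

```text
x -1.4 t -0.5 tipz 58.1 F x,t,z -2.5 1.4 0.4 T [-0.07  0.43  0.02] w 0.0199 gf 30.0 t 21.2
```

Emit:
move_arm:
  rows:
    - [[0,1,0,0,255],[0,2,0,0,255]]

```text
clock: 21.45
eef_pos: [0.5665, -0.01, 0.1389]
eef_rot: [0.668, 0.744, -0.0, -0.0]
contact_force: [-2.6, -0.6, -0.3]
width: 0.0197
gripper_force: 30.0
```

```bash
python3 st.py
```

```text
x 0.5 t -0.5 tipz 58.0 F x,t,z -2.6 -0.4 -0.3 T [-0.23  0.68  0.07] w 0.0197 gf 30.0 t 21.45
```

Free again. Next stroke.

Emit:
move_arm:
  rows:
    - [[0,3,0,0,255],[0,3,0,0,255],[0,2,0,0,255],[0,2,-10,0,255],[0,2,-10,0,255],[0,-7,-10,0,255],[0,-15,-10,0,255],[0,-15,-10,0,255],[0,-15,-3,0,255],[0,-15,0,0,255],[0,-12,0,0,255],[0,-9,0,0,255]]

```text
clock: 22.95
eef_pos: [0.5576, -0.0109, 0.1388]
eef_rot: [0.668, 0.744, -0.0, -0.0]
contact_force: [-2.7, -0.8, 1.6]
width: 0.0202
gripper_force: 30.0
```

```bash
python3 st.py
```

```text
x -8.5 t -0.5 tipz 57.9 F x,t,z -2.8 -0.5 1.6 T [-0.22  0.96  0.  ] w 0.0202 gf 30.0 t 22.95
```

Emit:
move_arm:
  rows:
    - [[0,2,0,0,255],[0,4,0,0,255],[0,6,0,0,255]]

```text
clock: 23.32
eef_pos: [0.5636, -0.0103, 0.139]
eef_rot: [0.668, 0.744, -0.0, -0.0]
contact_force: [-3.8, -1.0, 0.3]
width: 0.0199
gripper_force: 30.0
```

```bash
python3 st.py
```

```text
x -2.4 t -0.5 tipz 58.1 F x,t,z -3.9 -0.6 0.3 T [-0.18  1.31  0.01] w 0.0199 gf 30.0 t 23.325
```

Emit:
move_arm:
  rows:
    - [[0,1,0,0,255],[0,1,0,0,255]]

```text
clock: 23.58
eef_pos: [0.5639, -0.0102, 0.1387]
eef_rot: [0.668, 0.744, -0.001, -0.001]
contact_force: [-7.1, -0.2, 3.4]
width: 0.0198
gripper_force: 30.0
```

```bash
python3 st.py
```

```text
x -2.2 t -0.5 tipz 57.8 F x,t,z -7.1 0.6 3.4 T [-0.34  1.68  0.04] w 0.0198 gf 30.0 t 23.575
```

Emit:
move_arm:
  rows:
    - [[0,1,0,0,255],[0,2,0,0,255],[0,2,0,0,255]]

```text
clock: 23.95
eef_pos: [0.5646, -0.01, 0.1384]
eef_rot: [0.668, 0.744, -0.002, -0.002]
contact_force: [-12.0, -1.6, 7.6]
width: 0.0201
gripper_force: 30.0
```

```bash
python3 st.py
```

```text
x -1.5 t -0.4 tipz 57.5 F x,t,z -12.1 -0.2 7.6 T [-0.53  3.41  0.03] w 0.0201 gf 30.0 t 23.95
```

Bound: 12 N with no more travel, so the stop is reached and a tooth stands straight up. Now the back-off: go over to the outer side of that tooth and push it inward, one tooth at a time.

Emit:
move_arm:
  rows:
    - [[0,-3,0,0,255],[0,-4,0,0,255],[0,-4,-8,0,255],[0,-4,-11,0,255],[0,1,-11,0,255],[0,5.5,-11,0,255],[0,5.5,-11,0,255],[0,5.5,-4,0,255],[0,5.5,1,0,255],[0,5.5,3.5,0,255],[0,5.5,3.5,0,255]]

```text
clock: 25.32
eef_pos: [0.5718, -0.0094, 0.1351]
eef_rot: [0.668, 0.744, -0.0, -0.0]
contact_force: [0.6, -1.1, -1.5]
width: 0.0205
gripper_force: 30.0
```

```bash
python3 st.py
```

```text
x 5.8 t -0.5 tipz 54.2 F x,t,z 0.5 -1.2 -1.5 T [-0.03  0.04 -0.03] w 0.0205 gf 30.0 t 25.325
```

Emit:
move_arm:
  rows:
    - [[0,-2,0,0,255],[0,-3,0,0,255],[0,-4,0,0,255]]

```text
clock: 25.7
eef_pos: [0.5684, -0.0098, 0.1357]
eef_rot: [0.668, 0.744, 0.0, 0.0]
contact_force: [3.2, 0.5, -1.8]
width: 0.0198
gripper_force: 30.0
```

```bash
python3 st.py
```

```text
x 2.4 t -0.6 tipz 54.8 F x,t,z 3.2 0.2 -1.8 T [ 0.04 -0.78  0.  ] w 0.0198 gf 30.0 t 25.7
```

Emit:
move_arm:
  rows:
    - [[0,-2,0,0,255],[0,-4,0,0,255],[0,-6,0,0,255],[0,-8,0,0,255],[0,-9.5,0,0,255],[0,-9.5,0,0,255]]

```text
clock: 26.45
eef_pos: [0.5583, -0.0108, 0.1354]
eef_rot: [0.668, 0.744, -0.0, -0.0]
contact_force: [1.9, -0.3, -1.3]
width: 0.02
gripper_force: 30.0
```

```bash
python3 st.py
```

```text
x -7.8 t -0.5 tipz 54.5 F x,t,z 1.9 -0.5 -1.3 T [-0.07 -0.53  0.02] w 0.02 gf 30.0 t 26.45
```

Emit:
move_arm:
  rows:
    - [[0,1,0,0,255],[0,1,-8,0,255],[0,1,-13,0,255],[0,1,-13,0,255],[0,8,-13,0,255],[0,13.5,-13,0,255],[0,13.5,-13,0,255],[0,13.5,-6,0,255],[0,13.5,-2,0,255],[0,13.5,0,0,255],[0,13.5,0,0,255]]

```text
clock: 27.82
eef_pos: [0.5719, -0.0094, 0.1352]
eef_rot: [0.668, 0.744, -0.0, -0.0]
contact_force: [-0.5, 0.4, -0.7]
width: 0.0195
gripper_force: 30.0
```

```bash
python3 st.py
```

```text
x 5.8 t -0.5 tipz 54.3 F x,t,z -0.4 0.5 -0.7 T [-0.09 -0.   -0.02] w 0.0195 gf 30.0 t 27.825
```

Emit:
move_arm:
  rows:
    - [[0,-2,0,0,255],[0,-4,0,0,255],[0,-6,0,0,255],[0,-8,0,0,255]]

```text
clock: 28.32
eef_pos: [0.5643, -0.0103, 0.1356]
eef_rot: [0.668, 0.744, 0.0, 0.0]
contact_force: [2.9, 0.4, -2.8]
width: 0.0197
gripper_force: 30.0
```

```bash
python3 st.py
```

```text
x -1.8 t -0.6 tipz 54.7 F x,t,z 2.9 0.1 -2.8 T [-0.05 -0.98 -0.04] w 0.0197 gf 30.0 t 28.325
```

Emit:
move_arm:
  rows:
    - [[0,-2,0,0,255],[0,-4,0,0,255],[0,-5,0,0,255],[0,-5,0,0,255]]

```text
clock: 28.82
eef_pos: [0.559, -0.0108, 0.1355]
eef_rot: [0.668, 0.744, -0.0, -0.0]
contact_force: [2.3, -0.3, -0.8]
width: 0.0199
gripper_force: 30.0
```

```bash
python3 st.py
```

```text
x -7.1 t -0.5 tipz 54.6 F x,t,z 2.3 -0.5 -0.8 T [-0.05 -0.59  0.02] w 0.0199 gf 30.0 t 28.825
```

Emit:
move_arm:
  rows:
    - [[0,1.5,0,0,255],[0,1.5,-20,0,255],[0,1.5,-60,0,255],[0,1.5,-85,0,255],[0,1.5,-85,0,255],[0,1.5,-85,0,255]]

```text
clock: 29.58
eef_pos: [0.56, -0.0106, 0.22]
eef_rot: [0.668, 0.744, -0.0, -0.0]
contact_force: [0.0, 0.5, -2.1]
width: 0.0199
gripper_force: 30.0
```

Run:
```python
from h import *
print(rel([.4618,-.335,.22]).round(1), yawto(np.radians(9.2)))
```

```text
[-3.119e+02 -1.326e+02  1.000e-01] -0.05255980143493
```

Emit:
move_arm:
  rows:
    - [[-312,-132.5,0,-0.053,255],[-312,-132.5,0,-0.053,255],[-312,-132.5,0,-0.053,255],[-312,-132.5,0,-0.053,255],[-312,-132.5,0,-0.053,255],[-312,-132.5,0,-0.053,255],[-312,-132.5,0,-0.053,255],[-312,-132.5,0,-0.053,255],[-312,-132.5,0,-0.053,255],[-312,-132.5,0,-0.053,255]]

```text
clock: 30.82
eef_pos: [0.4628, -0.3344, 0.2204]
eef_rot: [0.648, 0.762, -0.0, -0.0]
contact_force: [0.3, 0.1, -1.2]
width: 0.0198
gripper_force: 30.0
```

Run:
```python
from h import *
print(rel([.4618,-.335,.22]).round(1), yawto(np.radians(9.2)))
Tc=vision.grab_frame("top");Sc=vision.grab_frame("scene")
cv2.imwrite("pics/c7.png",np.hstack([cv2.resize(Tc[160:240,275:315],(200,400),interpolation=cv2.INTER_CUBIC),cv2.resize(Tc[180:260,370:450],(400,400),interpolation=cv2.INTER_CUBIC)[:,:200],cv2.resize(Sc[153:253,32:132],(400,400),interpolation=cv2.INTER_CUBIC)])[:,:,::-1])
```

```text
[-0.5 -1.   0.4] 0.0015643413751251778
```

View pics/c7.png

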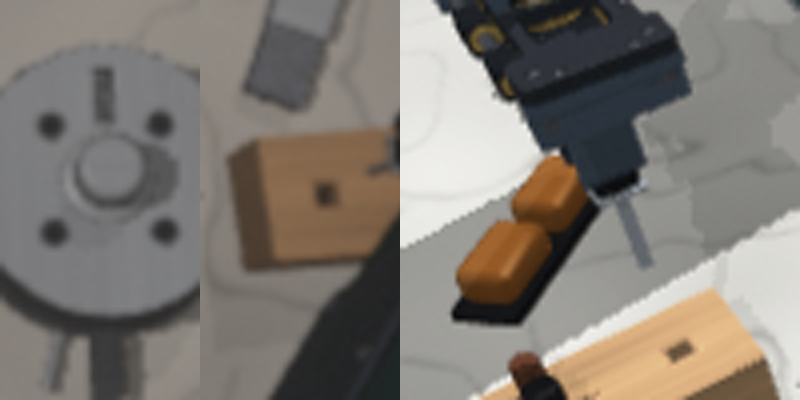

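The spoon hangs as before, tip at the same pixel (93,220) and hole at (102,240). Insert it and let go.

Emit:
move_arm:
  rows:
    - [[0,-1,30,0,255],[0,-1,60,0,255],[0,-1,80,0,255],[0,-1,100,0,255],[0,-1,120,0,255],[0,-1,130,0,255],[0,-1,134,0,255],[0,-1,135,0,255],[0,-1,135,0,255]]

```text
clock: 32.05
eef_pos: [0.4618, -0.3355, 0.086]
eef_rot: [0.648, 0.762, 0.0, 0.0]
contact_force: [-0.1, -0.6, -1.8]
width: 0.0202
gripper_force: 30.0
```

```bash
python3 st.py
```

```text
x -138.8 t -312.8 tipz 5.1 F x,t,z -0.2 -0.6 -1.8 T [-0.1   0.05  0.02] w 0.0202 gf 30.0 t 32.05
```

Emit:
move_arm:
  rows:
    - [[0,0,1,0,255],[0,0,1,0,0],[0,0,1,0,0],[0,0,1,0,0],[0,0,1,0,0],[0,0,-40,0,0],[0,0,-90,0,0],[0,0,-125,0,0],[0,0,-125,0,0]]

```text
clock: 33.17
eef_pos: [0.4627, -0.3362, 0.2132]
eef_rot: [0.648, 0.762, 0.0, 0.002]
contact_force: [-0.3, -0.3, -0.8]
width: 0.091
gripper_force: 0.0
```

Run:
```python
from h import *
cs={}
for n,th,(x,y) in(("top",60,(307,149)),("scene",75,(245,270))):
    G=gray(n);L=cv2.connectedComponents((G<th).astype(np.uint8))[1];w=L[y-4:y+5,x-4:x+5];l=np.bincount(w[w>0]).argmax()
    ys,xs=np.where(L==l);q=plane(n,np.c_[xs,ys],.018)*1000
    r=cv2.minAreaRect(q.astype(np.float32));ev,V=np.linalg.eigh(np.cov(q.T));v=V[:,1]
    cs[n]=[xs.mean(),ys.mean()];print(n,len(xs),np.round(r[0],1),np.round(r[1],1),round(r[2],1),"pca",np.degrees(np.arctan2(v[1],v[0])).round(1))
t=tri(cs);print(t.round(4));print(rel([t[0],t[1],.2]).round(1))
S=vision.grab_frame("scene")
cv2.imwrite("pics/c8.png",np.hstack([cv2.resize(S[215:290,45:135],(480,400),interpolation=cv2.INTER_CUBIC),cv2.resize(S[255:285,225:265],(320,400)[:2],interpolation=cv2.INTER_CUBIC)])[:,:,::-1])
```

```text
top 65 [693.2 -46.3] [18.4 43.4] 36.4 pca 125.2
scene 138 [697.6 -48.3] [20.9 51.6] 37.3 pca 128.4
[ 0.6952 -0.0473  0.0123]
[246.6 277.   10.2]
```

View pics/c8.png

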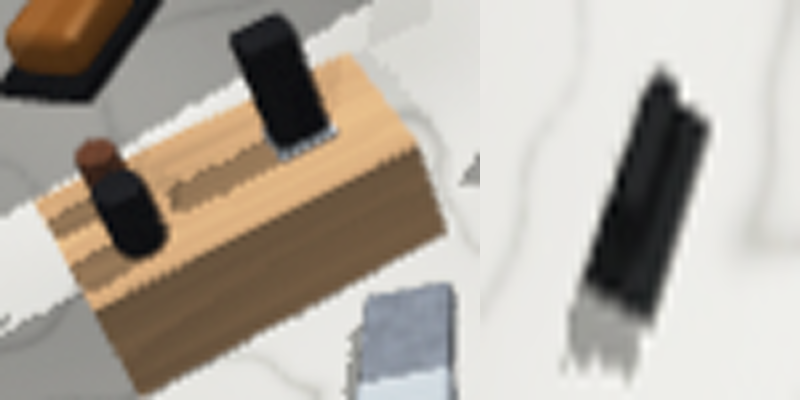

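Spoon is seated, collar on the block. Now to the plug at (0.695, -0.047), long axis about 127°.

Emit:
move_arm:
  rows:
    - [[246,276,10,-0.485,0],[246,276,10,-0.485,0],[246,276,10,-0.485,0],[246,276,10,-0.485,0],[246,276,10,-0.485,0],[246,276,10,-0.485,0],[246,276,10,-0.485,0],[246,276,10,-0.485,0],[246,276,10,-0.485,0],[246,276,10,-0.485,0],[246,276,10,-0.485,0]]

```text
clock: 34.7
eef_pos: [0.6942, -0.0488, 0.2006]
eef_rot: [0.446, 0.895, 0.0, 0.0]
contact_force: [-0.2, -0.5, -0.2]
width: 0.0912
gripper_force: 0.0
```

Run:
```python
from h import *
print(rel([.6945,-.0473,.0155]).round(1), yawto(np.radians(37)))
```

```text
[  1.1   1.1 185.1] -0.0005434077664707715
```

Emit:
move_arm:
  rows:
    - [[1,1,60,0,0],[1,1,115,0,0],[1,1,160,0,0],[1,1,178,0,0],[1,1,185,0,150],[1,1,185,0,255],[1,1,185,0,255],[1,1,185,0,255],[1,1,185,0,255],[1,1,185,0,255],[1,1,185,0,255],[1,1,185,0,255]]

```text
clock: 36.2
eef_pos: [0.6946, -0.0468, 0.0154]
eef_rot: [0.446, 0.895, -0.0, -0.0]
contact_force: [-0.3, 0.2, 1.0]
width: 0.014
gripper_force: 0.0
```

Emit:
move_arm:
  rows:
    - [[0,0,0,0,255],[0,0,0,0,255],[0,0,0,0,255]]

```text
clock: 36.58
eef_pos: [0.6946, -0.0468, 0.0154]
eef_rot: [0.446, 0.895, -0.0, -0.0]
contact_force: [-0.3, -0.9, 0.3]
width: 0.0099
gripper_force: 30.0
```

```bash
python3 st.py
python3 - <<'E'
from h import *
print(rel([.568,-.008,.14]).round(1), yawto(np.radians(96.2)))
E
```

```text
x 123.9 t -51.0 tipz -65.5 F x,t,z -0.4 -0.8 0.3 T [-0.05  0.01 -0.04] w 0.0099 gf 30.0 t 36.575
[ 107.2  -77.8 -124.6] -1.032942510469604
```

Emit:
move_arm:
  rows:
    - [[0,0,-40,0,255],[0,0,-90,0,255],[0,0,-125,-0.1,255],[107,-78,-125,-1.033,255],[107,-78,-125,-1.033,255],[107,-78,-125,-1.033,255],[107,-78,-125,-1.033,255],[107,-78,-125,-1.033,255],[107,-78,-125,-1.033,255],[107,-78,-125,-1.033,255],[107,-78,-125,-1.033,255],[107,-78,-125,-1.033,255]]

```text
clock: 38.08
eef_pos: [0.568, -0.0083, 0.1404]
eef_rot: [-0.053, 0.999, 0.0, -0.0]
contact_force: [-0.8, 0.1, -0.9]
width: 0.0101
gripper_force: 30.0
```

Run:
```python
from h import *
s=arm.read_state();print(s["eef_pos"].round(4),rel([.5665,-.008,.14]).round(1), yawto(np.radians(96.2)))
Sc=vision.grab_frame("scene");cv2.imwrite("pics/c9.png",cv2.resize(Sc[150:240,185:285],(800,720)[:2],interpolation=cv2.INTER_CUBIC)[:600,:,::-1])
```

```text
[ 0.568  -0.0083  0.1404] [1.4 0.5 0.4] -0.0012248992304240147
```

View pics/c9.png

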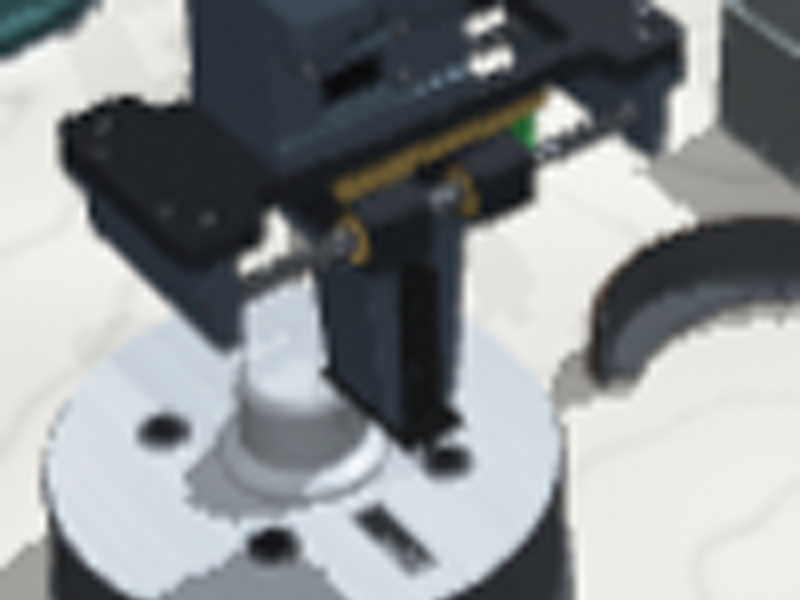

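Run:
```python
from h import *
uv=np.array([[322,375],[410,450],[463,420]])/8+[185,150]-.5
q=plane("scene",uv,.1335);d=np.array([np.cos(np.radians(6.2)),np.sin(np.radians(6.2))]);e=np.array([-d[1],d[0]])
print(np.linalg.norm(q[0]-q[1]),np.linalg.norm(q[2]-q[1]))
c=(q[0]+q[2])/2;S=np.array([.566,-.0079]);print("centre",c.round(4),"rel slot",((c-S)@d*1000).round(1),((c-S)@e*1000).round(1),"ang",np.degrees(np.arctan2(*(q[1]-q[0])[::-1])).round(1))
v=np.array([[357,518],[383,502],[436,557],[405,577]])/8+[185,150]-.5
p=plane("scene",v,.072);print("slot now",p.mean(0).round(4))
```

```text
0.04713699480609031 0.021828618403182006
centre [ 0.5663 -0.0065] rel slot 0.5 1.3 ang 8.5
slot now [ 0.5674 -0.0082]
```

Emit:
move_arm:
  rows:
    - [[0,-1.5,20,0,255],[0,-1.5,40,0,255],[0,-1.5,50,0,255],[0,-1.5,53,0,255],[0,-1.5,55,0,255],[0,-1.5,57,0,255],[0,-1.5,57,0,255]]

```text
clock: 39.0
eef_pos: [0.5683, -0.0098, 0.0837]
eef_rot: [-0.054, 0.999, -0.0, 0.0]
contact_force: [-0.6, 0.3, -1.1]
width: 0.0101
gripper_force: 30.0
```

```bash
python3 st.py
```

```text
x 2.2 t -0.5 tipz 2.8 F x,t,z -0.5 0.4 -1.1 T [ 0.04 -0.02 -0.  ] w 0.0101 gf 30.0 t 39.0
```

Emit:
move_arm:
  rows:
    - [[0,0,2,0,255],[0,0,4,0,255],[0,0,5,0,255],[0,0,5,0,255]]

```text
clock: 39.5
eef_pos: [0.5682, -0.0098, 0.0792]
eef_rot: [-0.054, 0.999, 0.0, -0.0]
contact_force: [-7.6, 0.5, 16.9]
width: 0.0098
gripper_force: 30.0
```

```bash
python3 st.py
```

```text
x 2.2 t -0.5 tipz -1.7 F x,t,z -7.5 1.3 16.9 T [0.07 1.21 0.  ] w 0.0098 gf 30.0 t 39.5
```

Emit:
move_arm:
  rows:
    - [[0,0,4,0,255],[0,0,4,0,0],[0,0,4,0,0],[0,0,4,0,0],[0,0,4,0,0],[0,0,-30,0,0],[0,0,-80,0,0],[0,0,-120,0,0],[-60,120,-120,0,0],[-60,180,-120,0,0],[-60,180,-120,0,0],[-60,180,-120,0,0]]

```text
clock: 41.0
eef_pos: [0.6082, 0.179, 0.198]
eef_rot: [-0.056, 0.998, 0.0, -0.0]
contact_force: [0.4, -0.2, 0.7]
width: 0.0911
gripper_force: 0.0
```

```bash
cat > sh.py <<'E'
from h import *
from scipy.optimize import minimize_scalar
def comps(n,th):
    G=gray(n);L=cv2.connectedComponents((G<th).astype(np.uint8))[1];return G,L
def shoe(n,th,guess,z=.03):
    G,L=comps(n,th);x,y=proj(n,[*guess,.017])[0].astype(int)
    w=L[y-6:y+7,x-6:x+7];w=w[w>0]
    if not len(w):return None
    l=np.bincount(w).argmax();ys,xs=np.where(L==l);q=plane(n,np.c_[xs,ys],.017)*1000
    r=cv2.minAreaRect(q.astype(np.float32));ev,V=np.linalg.eigh(np.cov(q.T));v=V[:,1]
    return len(xs),np.round(r[0],1),np.round(r[1],1),np.degrees(np.arctan2(v[1],v[0])).round(1)%180
if __name__=="__main__":
    for k,g in dict(UL=(.667,.185),LL=(.449,.191),UR=(.676,-.192),LR=(.446,-.191)).items():
        print(k,"top",shoe("top",62,g),"scene",shoe("scene",75,g))
E
python3 sh.py;python3 - <<'E'
from h import *
Tc=vision.grab_frame("top");Sc=vision.grab_frame("scene")
cv2.imwrite("pics/c10.png",np.hstack([cv2.resize(Tc[130:260,140:380],(480,260),interpolation=cv2.INTER_CUBIC),cv2.resize(Sc[190:255,185:265],(320,260),interpolation=cv2.INTER_CUBIC)])[:,:,::-1])
# bin: rim corners via dark mask on plane .065
s=arm.read_state();print(s["eef_pos"])
T=Tc.astype(int).mean(2)
print(T[206,145:215:2].round().astype(int).tolist());print(T[160:250:2,179].round().astype(int).tolist())
E
```

```text
UL top (43147, array([440.2, 277.8]), array([1043.4, 1079.2]), np.float64(165.3)) scene (298, array([692.9, 207.4]), array([122.1,  50.4]), np.float64(85.9))
LL top (43389, array([440.4, 275.1]), array([1043.4, 1079.4]), np.float64(165.2)) scene (231, array([447.8, 188.7]), array([ 53.5, 124.9]), np.float64(97.7))
UR top (197, array([ 675.4, -194.1]), array([ 36.8, 106.9]), np.float64(90.8)) scene (1297, array([ 703. , -211.2]), array([ 91.9, 147. ]), np.float64(149.3))
LR top (127, array([ 448.8, -193.9]), array([ 32.1, 111.3]), np.float64(101.3)) scene (388, array([ 444.9, -192.2]), array([ 57.9, 121.1]), np.float64(101.9))
[0.60840977 0.17493195 0.19852468]
[162, 162, 161, 115, 49, 45, 56, 70, 70, 69, 70, 69, 72, 98, 102, 102, 102, 101, 100, 100, 100, 100, 99, 97, 97, 97, 87, 37, 50, 54, 55, 55, 56, 55, 54]
[161, 162, 162, 162, 142, 57, 51, 66, 93, 93, 94, 94, 94, 95, 100, 101, 100, 101, 101, 101, 100, 102, 102, 101, 101, 101, 100, 99, 100, 100, 98, 100, 100, 99, 100, 101, 101, 100, 101, 102, 97, 69, 135, 139, 139]
```

View pics/c10.png

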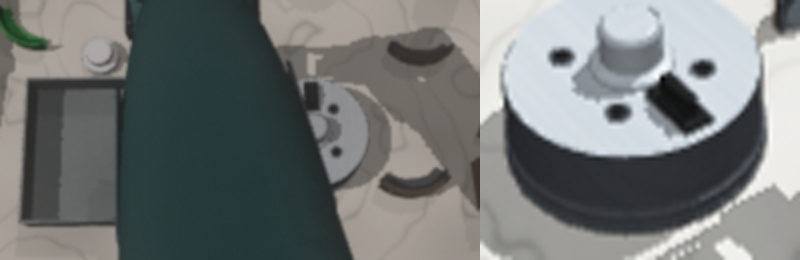

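The plug sits flat in the slot (scene crop (680,103)). The upper-left shoe seems to have shifted in the scene view, so I'll compare with the first picture and measure the bin.

Run:
```python
from h import *
S0=cv2.imread("pics/scene0.png").astype(np.float32).mean(2);S1=gray("scene")
for nm,G in(("then",S0),("now",S1)):
    L=cv2.connectedComponents((G<75).astype(np.uint8))[1]
    for g in((313,229),(316,232),(271,187)):
        w=L[g[1]-6:g[1]+7,g[0]-6:g[0]+7];w=w[w>0]
        l=np.bincount(w).argmax();ys,xs=np.where(L==l);q=plane("scene",np.c_[xs,ys],.017)*1000;r=cv2.minAreaRect(q.astype(np.float32));v=np.linalg.eigh(np.cov(q.T))[1][:,1]
        print(nm,g,len(xs),xs.mean().round(1),ys.mean().round(1),np.round(r[0],1),np.round(r[1],1),np.degrees(np.arctan2(v[1],v[0])).round(1)%180)
# bin in the first top picture: inner floor/rim corners
T0=cv2.imread("pics/top0.png");G=T0.astype(np.float32).mean(2)
m=(G<78).astype(np.uint8);m[:160]=0;m[250:]=0;m[:,:145]=0;m[:,212:]=0
n,L,st,ce=cv2.connectedComponentsWithStats(cv2.morphologyEx(m,cv2.MORPH_CLOSE,np.ones((5,5))));l=1+st[1:,4].argmax()
ys,xs=np.where(L==l);q=(plane("top",np.c_[xs,ys],.065)*1000).astype(np.float32);r=cv2.minAreaRect(q);print("bin",np.round(r[0],1),np.round(r[1],1),r[2],st[l])
```

```text
then (313, 229) 315 313.1 226.1 [667.  183.2] [122.2  51.8] 85.8
then (316, 232) 315 313.1 226.1 [667.  183.2] [122.2  51.8] 85.8
then (271, 187) 231 271.9 183.7 [447.8 188.7] [ 53.5 124.9] 97.4
now (313, 229) 297 326.1 228.6 [693.3 207.4] [122.1  49.6] 85.9
now (316, 232) 297 326.1 228.6 [693.3 207.4] [122.1  49.6] 85.9
now (271, 187) 231 271.9 183.7 [447.8 188.7] [ 53.5 124.9] 97.7
bin [468.7 354.9] [272.2 194.1] 5.51475191116333 [ 150  160   62   83 4219]
```

Run:
```python
from h import *
print(plane("top",[[151.5,206],[200,206],[179,168.5],[179,242]],.065).round(4).tolist())
T0=cv2.imread("pics/top0.png").astype(int).mean(2)
print(T0[206,190:216].round().astype(int).tolist(),T0[160:175,179].round().astype(int).tolist(),T0[232:250,179].round().astype(int).tolist())
s=arm.read_state();print(s["eef_pos"],s["qpos"].round(2));print(rel([.694,.208,.2]).round(1),yawto(np.radians(-4.1)))
```

```text
[[0.4423, 0.449], [0.4546, 0.2927], [0.5747, 0.3763], [0.3342, 0.3457]]
[76, 75, 76, 75, 75, 75, 76, 75, 74, 72, 71, 70, 68, 59, 39, 42, 60, 78, 80, 81, 80, 79, 79, 80, 79, 79] [124, 125, 125, 125, 125, 125, 126, 124, 109, 74, 45, 39, 40, 40, 51] [77, 77, 78, 77, 78, 79, 79, 81, 74, 52, 52, 82, 104, 106, 107, 107, 107, 107]
[0.6083673  0.17509725 0.1984914 ] [ 0.24  0.29  1.88  0.    0.96 -1.43]
[-88.7  23.5  -1.5] -1.3917554838300545
```

Emit:
move_arm:
  rows:
    - [[-80,31,0,0.18,0],[-80,31,0,0.36,0],[-80,31,0,0.54,0],[-80,31,0,0.72,0],[-80,31,0,0.9,0],[-80,31,0,1.08,0],[-80,31,0,1.26,0],[-80,31,0,1.44,0],[-80,31,0,1.62,0],[-80,31,0,1.75,0],[-80,31,0,1.75,0],[-80,31,0,1.75,0]]

```text
clock: 43.05
eef_pos: [0.6845, 0.215, 0.1984]
eef_rot: [0.731, 0.683, -0.0, -0.0]
contact_force: [0.2, 0.1, -0.2]
width: 0.0913
gripper_force: 0.0
```

Run:
```python
from h import *
s=arm.read_state();print(s["eef_pos"],s["qpos"].round(2));print(rel([.683,.206,.016]).round(1),yawto(np.radians(-4.1)))
from sh import shoe
print(shoe("scene",75,(.694,.206)),shoe("top",62,(.694,.206)))
```

```text
[0.68452912 0.21495155 0.19841524] [ 0.27  0.42  1.7  -0.    1.02  0.34]
[ -9.   -0.9 182.4] 0.0033811026293235624
(297, array([693.3, 207.4]), array([122.1,  49.6]), np.float64(85.9)) (27784, array([336.7, 370. ]), array([1202.9,  930.6]), np.float64(4.099999999999994))
```

Emit:
move_arm:
  rows:
    - [[-9,-1,60,0,0],[-9,-1,115,0,0],[-9,-1,160,0,0],[-9,-1,178,0,0],[-9,-1,182,0,150],[-9,-1,182,0,255],[-9,-1,182,0,255],[-9,-1,182,0,255],[-9,-1,182,0,255],[-9,-1,182,0,255],[-9,-1,182,0,255],[-9,-1,182,0,255]]

```text
clock: 44.65
eef_pos: [0.6829, 0.2062, 0.0164]
eef_rot: [0.732, 0.682, -0.0, -0.0]
contact_force: [-0.9, -0.1, 1.3]
width: 0.0141
gripper_force: 0.0
```

Emit:
move_arm:
  rows:
    - [[0,0,0,0,255],[0,0,0,0,255],[0,0,0,0,255],[0,0,-40,0,255],[0,0,-90,0,255],[0,0,-140,0,255],[0,0,-160,0,255],[0,0,-160,0,255]]

```text
clock: 45.65
eef_pos: [0.6832, 0.2062, 0.1768]
eef_rot: [0.732, 0.682, 0.001, 0.0]
contact_force: [0.7, -0.2, -2.3]
width: 0.0096
gripper_force: 27.9
```

Run:
```python
from h import *
s=arm.read_state();a=np.radians(6);c=np.array([.455,.362]);u=np.array([np.cos(a),np.sin(a)])
print(s["width"],s["contact_force"].round(1));print(rel([*(c+.065*u),.18]).round(1))
Sc=vision.grab_frame("scene");cv2.imwrite("pics/c11.png",cv2.resize(Sc[110:240,240:400],(800,600)[:2],interpolation=cv2.INTER_CUBIC)[:,:,::-1])
```

```text
0.009641008342996358 [ 0.7 -0.2 -2.3]
[ 150.5 -174.7   -3.3]
```

View pics/c11.png

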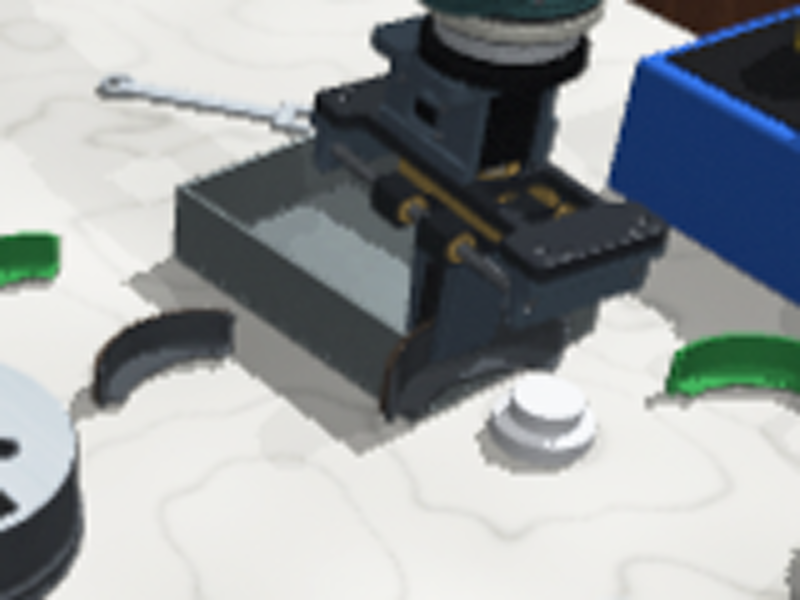

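Shoe is held (9.6 mm wide, 2.3 N, so a worn one), seen at (470,370) in the crop. Into the bin.

Emit:
move_arm:
  rows:
    - [[150,-175,0,0,255],[150,-175,0,0,255],[150,-175,0,0,255],[150,-175,0,0,255],[150,-175,0,0,255],[150,-175,0,0,255],[150,-175,50,0,255],[150,-175,100,0,255],[150,-175,135,0,255],[150,-175,148,0,255],[150,-175,150,0,255],[150,-175,150,0,255]]

```text
clock: 47.2
eef_pos: [0.5199, 0.3685, 0.0276]
eef_rot: [0.732, 0.681, 0.001, 0.0]
contact_force: [0.3, -0.9, -1.8]
width: 0.0099
gripper_force: 27.9
```

```bash
python3 st.py
```

```text
x -5.0 t 380.7 tipz -53.3 F x,t,z 0.2 -0.9 -1.8 T [-0.12  0.07 -0.01] w 0.0099 gf 27.9 t 47.2
```

Emit:
move_arm:
  rows:
    - [[0,0,0,0,140],[0,0,0,0,140],[0,0,0,0,140],[0,0,0,0,140],[0,0,-40,0,140],[0,0,-90,0,140],[0,0,-140,0,0],[0,0,-160,0,0],[0,0,-160,0,0],[0,0,-160,0,0]]

```text
clock: 48.45
eef_pos: [0.5182, 0.3677, 0.1847]
eef_rot: [0.732, 0.682, -0.001, -0.0]
contact_force: [-1.0, -0.4, -0.4]
width: 0.078
gripper_force: 0.0
```

```bash
python3 st.py
python3 - <<'E'
from h import *
from sh import shoe
for k,g in dict(LL=(.449,.191),UR=(.676,-.192),LR=(.446,-.191)).items():print(k,"top",shoe("top",62,g),"scene",shoe("scene",75,g))
print(rel([.4585,.188,.19]).round(1),yawto(np.radians(8)))
E
```

```text
x -6.8 t 380.2 tipz 103.8 F x,t,z -1.1 -0.3 -0.4 T [-0.09  0.06 -0.  ] w 0.078 gf 0.0 t 48.45
LL top (185, array([451.9, 187.3]), array([ 34., 104.]), np.float64(93.1)) scene (236, array([448.8, 188.2]), array([ 54.6, 125.9]), np.float64(100.0))
UR top (148, array([ 674.8, -194. ]), array([100.2,  30.7]), np.float64(88.3)) scene (1119, array([ 704.2, -212. ]), array([ 88.2, 145.3]), np.float64(150.7))
LR top (293, array([ 448.2, -192.4]), array([ 40.9, 114.7]), np.float64(102.1)) scene (568, array([ 445.9, -190.6]), array([ 65.9, 122.7]), np.float64(105.1))
[-183.9  -47.3   -4.2] -0.21065457761469752
```

Emit:
move_arm:
  rows:
    - [[-184,-65,0,-0.18,0],[-184,-65,0,-0.18,0],[-184,-65,0,-0.18,0],[-184,-65,0,-0.18,0],[-184,-65,0,-0.18,0],[-184,-65,0,-0.18,0],[-184,-65,0,-0.18,0]]

```text
clock: 49.62
eef_pos: [0.4415, 0.1901, 0.1863]
eef_rot: [0.667, 0.745, -0.0, -0.0]
contact_force: [1.0, 0.0, 0.3]
width: 0.091
gripper_force: 0.0
```

Run:
```python
from h import *
print(rel([.440,.187,.016]).round(1),yawto(np.radians(6)))
```

```text
[ -2.9  -1.8 170.3] 0.0052362214427716935
```

Emit:
move_arm:
  rows:
    - [[-3,-2,60,0,0],[-3,-2,115,0,0],[-3,-2,155,0,0],[-3,-2,167,0,0],[-3,-2,170,0,150],[-3,-2,170,0,255],[-3,-2,170,0,255],[-3,-2,170,0,255],[-3,-2,170,0,255],[-3,-2,170,0,255],[-3,-2,170,0,255],[-3,-2,170,0,255]]

```text
clock: 51.12
eef_pos: [0.4394, 0.1861, 0.0164]
eef_rot: [0.668, 0.745, -0.0, -0.0]
contact_force: [-1.1, 0.0, 0.5]
width: 0.0139
gripper_force: 1.2
```

Emit:
move_arm:
  rows:
    - [[0,0,0,0,255],[0,0,0,0,255],[0,0,0,0,255],[0,0,-40,0,255],[0,0,-90,0,255],[0,0,-140,0,255],[0,0,-160,0,255],[0,0,-160,0,255]]

```text
clock: 52.12
eef_pos: [0.4403, 0.1864, 0.1776]
eef_rot: [0.668, 0.745, 0.001, 0.001]
contact_force: [0.1, -0.0, -2.9]
width: 0.0096
gripper_force: 29.1
```

Run:
```python
from h import *
s=arm.read_state();a=np.radians(6);c=np.array([.455,.362]);u=np.array([np.cos(a),np.sin(a)])
print(s["width"],s["contact_force"].round(1));print(rel([*(c-.005*u),.18]).round(1))
```

```text
0.009584360349143856 [ 0.1 -0.  -2.9]
[173.   28.8  -2.2]
```

Emit:
move_arm:
  rows:
    - [[173,20,0,0,255],[173,20,0,0,255],[173,20,0,0,255],[173,20,0,0,255],[173,20,0,0,255],[173,20,0,0,255],[173,20,50,0,255],[173,20,100,0,255],[173,20,135,0,255],[173,20,148,0,255],[173,20,151,0,255],[173,20,151,0,255]]

```text
clock: 53.62
eef_pos: [0.4412, 0.3606, 0.0266]
eef_rot: [0.668, 0.744, 0.001, 0.0]
contact_force: [0.1, -0.1, -1.4]
width: 0.0096
gripper_force: 29.4
```

Emit:
move_arm:
  rows:
    - [[0,0,0,0,140],[0,0,0,0,140],[0,0,0,0,140],[0,0,0,0,140],[0,0,-40,0,140],[0,0,-90,0,140],[0,0,-140,0,0],[0,0,-160,0,0],[0,0,-160,0,0],[0,0,-160,0,0]]

```text
clock: 54.88
eef_pos: [0.4398, 0.3597, 0.1839]
eef_rot: [0.668, 0.745, -0.001, -0.0]
contact_force: [-0.6, -0.1, -0.2]
width: 0.0782
gripper_force: 0.0
```

```bash
python3 st.py
python3 - <<'E'
from h import *
from sh import shoe
for k,g in dict(UR=(.676,-.192),LR=(.446,-.191)).items():
    for th in(50,62):print(k,th,"top",shoe("top",th,g),"scene",shoe("scene",75,g))
print(rel([.665,-.192,.19]).round(1),yawto(np.radians(0)))
E
```

```text
x -85.6 t 380.7 tipz 103.0 F x,t,z -0.6 -0.0 -0.2 T [-0.11  0.06 -0.  ] w 0.0782 gf 0.0 t 54.875
UR 50 top (2, array([ 666.1, -170.5]), array([3.4, 0. ]), np.float64(94.4)) scene (1121, array([ 704. , -211.9]), array([ 88.2, 145.7]), np.float64(150.6))
UR 62 top (161, array([ 675.5, -193.8]), array([106.4,  32.9]), np.float64(89.1)) scene (1120, array([ 704.2, -212. ]), array([ 88.2, 145.3]), np.float64(150.7))
LR 50 top (179, array([ 445.1, -189.3]), array([ 35. , 107.9]), np.float64(95.4)) scene (474, array([ 445.4, -190.6]), array([ 64.8, 122.1]), np.float64(100.7))
LR 62 top (278, array([ 446.9, -190.6]), array([ 38.9, 117.5]), np.float64(100.0)) scene (476, array([ 445.4, -190.6]), array([ 64.8, 122.1]), np.float64(100.6))
[-573.3  163.2   -4.9] 0.1089481865823052
```

Run:
```python
from h import *
print("bottle base front/left/right",plane("scene",[[196,376],[178,358],[214,358]],0.0).round(3).tolist(), "top", plane("top",[[368,122],[357,115],[379,115]],.0).round(3).tolist())
```

```text
bottle base front/left/right [[0.864, -0.26], [0.812, -0.277], [0.85, -0.213]] top [[0.818, -0.261], [0.842, -0.221], [0.848, -0.3]]
```

Emit:
move_arm:
  rows:
    - [[-573,163,-5,0.1,0],[-573,163,-5,0.1,0],[-573,163,-5,0.1,0],[-573,163,-5,0.1,0],[-573,163,-5,0.1,0],[-573,163,-5,0.1,0],[-573,163,-5,0.1,0],[-573,163,-5,0.1,0],[-573,163,-5,0.1,0],[-573,163,-5,0.1,0],[-573,163,-5,0.1,0],[-573,163,-5,0.1,0]]

```text
clock: 56.78
eef_pos: [0.6644, -0.191, 0.1901]
eef_rot: [0.704, 0.71, -0.0, -0.0]
contact_force: [0.5, 0.4, 0.5]
width: 0.091
gripper_force: 0.0
```

Run:
```python
from h import *
print(rel([.665,-.193,.016]).round(1),yawto(np.radians(0)))
```

```text
[ -2.    0.7 174.1] 0.009032937079558545
```

Emit:
move_arm:
  rows:
    - [[-2,0,60,0,0],[-2,0,115,0,0],[-2,0,155,0,0],[-2,0,170,0,0],[-2,0,174,0,150],[-2,0,174,0,255],[-2,0,174,0,255],[-2,0,174,0,255],[-2,0,174,0,255],[-2,0,174,0,255],[-2,0,174,0,255],[-2,0,174,0,255]]

```text
clock: 58.28
eef_pos: [0.6649, -0.1936, 0.0164]
eef_rot: [0.704, 0.71, -0.0, -0.0]
contact_force: [0.2, -0.4, 0.5]
width: 0.0139
gripper_force: 0.0
```

Emit:
move_arm:
  rows:
    - [[0,0,0,0,255],[0,0,0,0,255],[0,0,0,0,255],[0,0,-40,0,255],[0,0,-90,0,255],[0,0,-140,0,255],[0,0,-174,0,255],[0,0,-174,0,255],[0,0,-174,0,255]]

```text
clock: 59.4
eef_pos: [0.6641, -0.1934, 0.1889]
eef_rot: [0.704, 0.71, -0.0, -0.001]
contact_force: [-0.1, 0.3, -3.2]
width: 0.0099
gripper_force: 29.0
```

Run:
```python
from h import *
s=arm.read_state();a=np.radians(6);c=np.array([.455,.362]);u=np.array([np.cos(a),np.sin(a)])
print(s["width"],s["contact_force"].round(1));print(rel([*(c-.08*u),.19]).round(1))
```

```text
0.009872434251819159 [-0.1  0.3 -3.2]
[ 5.495e+02 -2.838e+02 -3.000e-01]
```

Emit:
move_arm:
  rows:
    - [[550,-274,0,0,255],[550,-274,0,0,255],[550,-274,0,0,255],[550,-274,0,0,255],[550,-274,0,0,255],[550,-274,0,0,255],[550,-274,0,0,255],[550,-274,0,0,255],[550,-274,0,0,255],[550,-274,0,0,255],[550,-274,0,0,255],[550,-274,0,0,255]]

```text
clock: 60.9
eef_pos: [0.3854, 0.3532, 0.1891]
eef_rot: [0.704, 0.711, -0.001, -0.0]
contact_force: [0.5, 0.5, -2.9]
width: 0.0097
gripper_force: 29.0
```

Run:
```python
from h import *
print(rel([.385,.355,.026]).round(1))
```

```text
[ 2.000e+00 -1.000e-01  1.631e+02]
```

Lower and release, then go up and clear to the side.

Emit:
move_arm:
  rows:
    - [[0,0,0,0,255],[0,0,50,0,255],[0,0,100,0,255],[0,0,145,0,255],[0,0,160,0,255],[0,0,162,0,255],[0,0,162,0,140],[0,0,162,0,140],[0,0,162,0,140],[0,0,162,0,140],[0,0,162,0,140],[0,0,162,0,140]]

```text
clock: 62.4
eef_pos: [0.3859, 0.3539, 0.0284]
eef_rot: [0.704, 0.71, -0.0, -0.0]
contact_force: [-0.1, -0.3, -0.4]
width: 0.0413
gripper_force: 0.0
```

Emit:
move_arm:
  rows:
    - [[0,0,-50,0,140],[0,0,-100,0,140],[0,0,-165,0,140],[0,0,-165,0,140],[200,-100,-165,0,140],[300,-200,-165,0,140],[300,-200,-165,0,140],[300,-200,-165,0,140],[300,-200,-165,0,140],[300,-200,-165,0,140]]

```text
clock: 63.65
eef_pos: [0.1813, 0.6534, 0.1923]
eef_rot: [0.704, 0.711, -0.001, 0.0]
contact_force: [0.7, 0.3, 0.1]
width: 0.041
gripper_force: 0.0
```

Run:
```python
from h import *
s=arm.read_state();print(s["eef_pos"],s["width"])
Tc=vision.grab_frame("top");Sc=vision.grab_frame("scene")
cv2.imwrite("pics/c12.png",np.hstack([cv2.resize(Tc[120:270,140:440],(480,300)[:2],interpolation=cv2.INTER_CUBIC),cv2.resize(Sc[120:320,50:370],(320,300)[:2],interpolation=cv2.INTER_CUBIC)])[:,:,::-1])
```

```text
[0.18131433 0.65340592 0.19231734] 0.041038845218525105
```

View pics/c12.png

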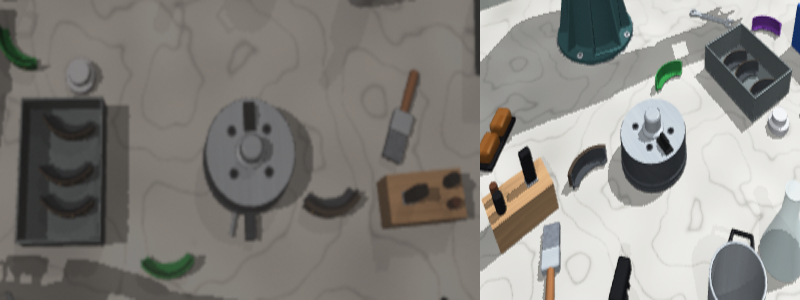

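The picture shows all three worn shoes in the bin (left, (68,165)) and the sound shoe still in its place (333,203). The plug is in the slot (249,113), and the spoon is in the block. Handing in.

```bash
python3 -c "
from rig import job
print(job.finish_job())"
```

```text
the job is handed in; nothing more can be done
None
```

The job is done and handed in at about 64 s: drum aligned, star wheel run to the stop and backed off two teeth (judged by feel and blade position), spoon back in its hole, plug home, three worn shoes in the bin, and the sound shoe, brush and screw cap left where they lay.

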